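Level the pouring plate with a wedge

ROBOT

A 6-joint arm with a two-finger parallel gripper is mounted at the origin on a cart in front of the work surface, level with it; the furniture and walls round the work are solid. World frame = base frame: x ahead of the robot, y to its left, z up, the work surface at z = 0. Lengths are in m, angles in rad, forces in N, time in s.
With the tool pointing down it reaches from about 0.225 to 0.875 m from the base axis. Payload 3.4 kg.
Tool frame: the origin (TCP) lies at the very end of the fingers, on their centre line; the grasp point (between the pads) lies behind it (manip.grasp_offset is the z of the grasp point in the tool frame, in m); z points along the fingers, y is the line along which they close (so a half turn about z gives the same grasp; the last joint's range is limited). The gripper opens to 85 mm and grips with 20 to 120 N. Pads are 22 mm wide; open, the fingers measure 114 mm over their backs; the gripper's body (76 mm by 85 mm) begins 54 mm behind the grasp point. The pads swing forward as they close: fully open they stand 13 mm farther back than shut.
Start: joints at [-1.455, 0.276, 1.505, -0, 1.361, -0.121], TCP at [0.135, -0.559, 0.231] pointing down, gripper open.
Joint ranges: [-2.89, 2.89], [-0.75, 2.08], [0.22, 2.7], [-1.18, 4.32], [0.11, 2.71], [-2.7, 2.7]. Speed limits (rad/s): [2.57, 2.57, 3.14, 3.14, 3.14, 3.14].

INTERFACE

Orientations are given as a unit quaternion [w, x, y, z].
In Python, from rig import manip gives the robot as it stands.
- The arm moves only by the shell command python3 -m pendant 'ROWS' [FORCE]. ROWS is JSON, a list of rows, each an object of numbers: "dx", "dy", "dz": the shift along the tool's x, y, z in m; "rx", "ry", "rz": the turn, a rotation vector about the tool's x, y, z in degrees; "hand": the finger opening in m, from 0 to 0.0854. In form: [{"dx": .., "dy": .., "dz": .., "rx": .., "ry": .., "rz": .., "hand": ..}, ...]. A call has 1 to 12 rows; each row shifts and turns the commanded pose from where the row before left it, along the tool's axes as they then stand; what a row does not reach is not made up. A row lasts 1/12 s, in which the tool goes at most 41.7 mm and 7.16 degrees, less where a joint would pass 70% of its speed; a pose out of reach is approached as far as the arm can. A call is refused whole if a number of a shift passes 0.0417 or a number of a turn 7.16, either way. A call with a gripper value outside its range is refused whole. The fingers move at their own pace and stop on an object; FORCE is the grip in N (left out, the last holds). Time passes only in rows, so rows that do not move let the fingers close. It gives the time, the measured TCP pose, the force, the opening and the grip force at its end, in the units of the state.
- manip.get_state(): the state, without advancing time (a new reading comes with each control period).
- manip.get_image(name): name is "scene" or "top"; returns a dict with "frame" (480x640x3 uint8, red, green, blue), "fx", "fy", "cx", "cy" (pixels), "position" and "attitude" of the camera in the world. Camera axes: x right, y up, looking along -z (the intrinsics and any distortion apply to the point x, -y, -z); pixel columns grow to the right and rows downward; lengths in m; the calibration is good to about 2 mm. A picture is of the moment at which its call begins. There is no depth.
- manip.sign_off(): hands the job in; it is judged then, once.
The state is a dict: "clock": time; "qpos": joint angles; "qd": joint speeds; "effort": joint torques, N m; "position": TCP position; "ee_rot": TCP orientation; "contact_force": force on the tool from outside, world axes, zero at the start; "moment": the same for the moment, N m; "width": finger opening in m; "gripper_force": force on a finger pad.
Only numpy, scipy, OpenCV 4.12 (cv2) and the standard library are available. Lean on these libraries where they do the work, as an engineer would, in place of code of your own. Each camera call takes 0.05 s, during which the arm holds its last target. There are 200 camera calls.

TASK

The bright metal pouring plate stands low at its near right corner, where the screw foot has seized short. Set the spirit level gently down flat on the middle of the plate, along the plate's long side, then gently push the thin end of the wooden wedge under that low foot until the bubble rests centred between the two marks, and leave wedge and level in place. Let the wedge do the lifting: do not push or lift the plate by hand or shove it out of its place, and do not disturb the dishes on it or the things around it.

Things in the scene. Friction and masses are not known exactly. Their poses are not given: they have to be found in the camera images.
- plate: Metal pouring plate, 2.4 kg, 170 (its x) by 240 mm (its y), loose on three feet. Origin below its middle, in the plane of the sound feet's soles; x to its far edge, y to its left along the long side. Underside z = 34, top face z = 44 mm. Rubber feet at x, y = -70, +100 and +70, 0 mm; the plate leans about the line through them, as the third foot is short. Foot screws rise up to 13 mm over the top.
- low_corner (a point): Point on the plate's top face above the middle of the short foot, at x, y = -70, -100 mm on the plate (15 mm from its near edge, 20 mm from its right edge). That foot is a bare steel pad, 26 mm across, sole domed to a radius of 26 mm; it is rigid, short by 3 to 8 mm (not known exactly), rests on the table and presses down with about 6 N.
- level: Dark steel spirit level, 110 mm long (its x), 22 mm wide, 26 mm high, 0.3 kg, a greenish vial on top between two end blocks. Origin: middle of its underside; z up. Its base, 13 mm high and 22 mm wide, can be gripped across at the middle.
- bubble (a joint): Place of the bubble in the vial, m along the level's x axis: 0 centred between the two black marks (18 mm apart; bubble 14 mm long), +-0.013 at the ends of its run. It goes to the higher end, 2 mm per mrad of lean along the level's x, and stays at the end beyond 6.5 mrad. Settles in about a second.
- wedge: Light wooden wedge, 116 mm long, 34 mm wide, 70 g. Origin: middle of the underside of its butt, a block 26 mm long, 34 mm wide, 20 mm high, to be gripped across. x points to the thin end: its top falls evenly from 10.5 mm at x = +13 to 1.5 mm at the thin edge, x = +103 mm (1 in 10). Underside flat. It does not slip back from under the foot when let go.
- dish_a: Petri dish, 64 mm across, 14 mm high, on the far left of the plate; leave it alone.
- dish_b: The same, on the far right of the plate; leave it alone.
- marker_black: Marker pen, 112 mm long, 17 mm high, lying on the table near the robot; leave it alone.
- timer: Bench timer, 62 by 62 by 21 mm, on the right; leave it alone.
- vial: Capped sample vial, 27 mm across, 58 mm high, standing left of the plate; leave it alone.
Things that resemble listed ones, but are neither listed nor needed, are in the scene too. There is more than one size of the level; the job needs the larger. There is more than one size of the wedge; the job needs the smaller.

How it is judged:
On the way, in this order (a step that is already met when the one before it is completed fails the run):
1. the level lies flat on the middle of the plate, along its long side, let go (z of level in the frame of plate between 0.04 and 0.048 m and x of level in the frame of plate between -0.035 and 0.035 m and y of level in the frame of plate between -0.04 and 0.04 m and angle between the x axis of level and the y axis of plate, either way round below 0.26 rad and angle between the z axis of level and the z axis of plate, either way round below 0.02 rad and contact force between the fingers and level below 0.1 N and linear speed of level below 0.02 m/s), for 0.3 s.
2. the low foot stands on the wedge (contact force between wedge and plate above 1 N and horizontal distance between wedge and low_corner below 0.101 m), for 0.2 s.
At the end, for the whole second after the job is handed in: The bubble rests within 2 mm of the middle; the level lies flat on the plate (within 35 mm across, 40 mm along, 15 degrees of its long side); the low foot stands on the wedge, which lies flat on the table and carries it; plate level within 0.5 degrees; all at rest (all of step 2 and value of joint bubble between -0.002 and 0.002 m and angle between plate's own z axis and vertical below 0.009 rad and z of level in the frame of plate between 0.04 and 0.048 m and x of level in the frame of plate between -0.035 and 0.035 m and y of level in the frame of plate between -0.04 and 0.04 m and angle between the x axis of level and the y axis of plate, either way round below 0.26 rad and angle between the z axis of level and the z axis of plate, either way round below 0.02 rad and angle between wedge's own z axis and vertical below 0.02 rad and linear speed of each of plate, wedge, level below 0.01 m/s); the robot touches nothing.
It fails at once if the plate is shoved more than 10 mm out of its place (distance of plate from where it was at the start of the episode above 0.01 m).
It fails at once if the hand pushes on the plate with more than 8 N (contact force between any of the fingers, the arm and plate above 8 N).
It fails at once if the wedge is rammed or pressed against the foot with more than 15 N (contact force between wedge and plate above 15 N).
It fails at once if the level is pressed or dropped on the plate with more than 40 N (contact force between level and plate above 40 N).
It fails at once if a dish on the plate or a thing beside the work is displaced by more than 25 mm (distance of any of dish_a, dish_b, marker_black, timer, vial from where it was at the start of the episode above 0.025 m).
It also fails if it takes over 72 s, if anything falls off the work surface, if the arm or the gripper's body presses on something with over 40 N, if the wrist force passes 120 N, or if a joint passes its speed limit or range.

## Working session

There is one attempt and no reset: what is moved stays moved. The work goes in short steps, Python scripts to look and compute and a shell command to move; the robot and the scene stay as the last step left them, time stands still between calls to the robot, and variables do not carry over. Pictures are saved under pics/ and viewed, at most 13 in all, crops included, and the job is handed in when it is done.

```bash
mkdir -p pics; ls; python3 - <<'E'
from rig import manip
import cv2
print(manip.get_state(), manip.grasp_offset)
for n in ("scene","top"):
    d=manip.get_image(n); cv2.imwrite(f"pics/{n}0.png",d["frame"][:,:,::-1])
    print({k:v for k,v in d.items() if k!="frame"})
E
```

```text
pics
{'clock': 0.0, 'qpos': array([-1.45500276e+00,  2.76585745e-01,  1.50615566e+00, -1.40060736e-05,
        1.36069519e+00, -1.21028202e-01]), 'qd': array([ 0.00196405,  0.0003684 , -0.00057273, -0.00070601,  0.00055128,
       -0.00096783]), 'effort': array([-2.44278956e-03, -4.16786885e+01, -2.45806915e+01, -3.09548432e-04,
        1.11504659e-02, -3.11996700e-05]), 'position': array([ 0.13481449, -0.55841694,  0.23043601]), 'ee_rot': array([-9.21981874e-04,  9.92997024e-01,  1.18135773e-01, -4.43458579e-06]), 'contact_force': array([ 1.03744498,  0.56304924, -0.29193284]), 'moment': array([-0.00572631,  0.02944435,  0.02585887]), 'gripper_force': 0.0, 'width': 0.08534386860966861} -0.0187
{'fx': 619.4946335268347, 'fy': 619.4946335268347, 'cx': 324.7661331777491, 'cy': 240.60007691091516, 'position': array([ 0.22807955, -1.17338511,  1.18560388]), 'attitude': array([ 0.90879998,  0.38832324, -0.06814479, -0.13654281])}
{'fx': 448.47194534302565, 'fy': 448.47194534302565, 'cx': 320.6380494346018, 'cy': 240.65322409514096, 'position': array([ 0.45916132, -0.05631981,  1.25821699]), 'attitude': array([-0.70575916, -0.04193272,  0.03967132,  0.7060962 ])}
```

View pics/top0.png

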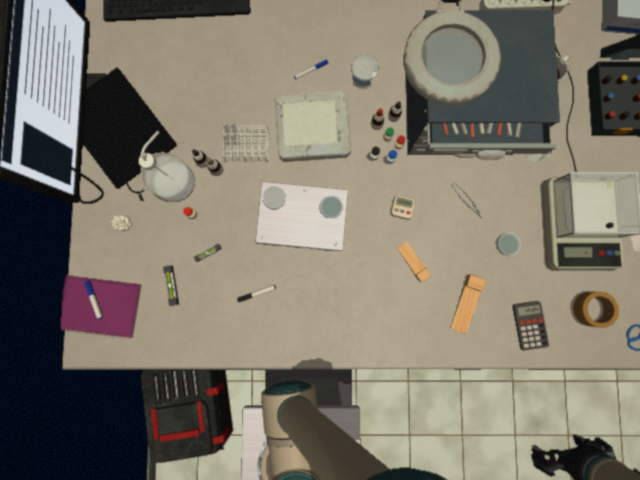

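View pics/scene0.png

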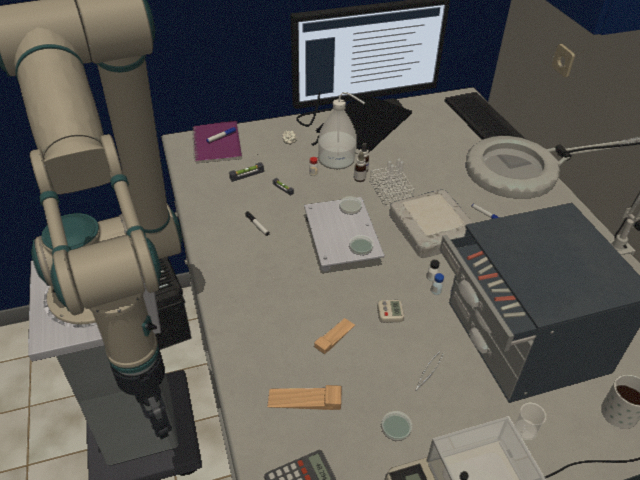

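The top view shows the plate at (303,216), the larger level at (171,285), the smaller wedge at (413,261) and the marker at (257,293). In the scene view the plate is at (343,233), the level at (247,171) and the wedge at (334,335). Next I'll take measurements and an enlarged crop.

```bash
cat > h.py <<'E'
import numpy as np, cv2
from scipy.spatial.transform import Rotation as R
from rig import manip
def cam(n):
    d=manip.get_image(n); q=d["attitude"]; d["R"]=R.from_quat([q[1],q[2],q[3],q[0]]).as_matrix(); return d
def ray(d,uv,z):
    uv=np.atleast_2d(np.asarray(uv,float))
    v=np.c_[(uv[:,0]-d["cx"])/d["fx"],-(uv[:,1]-d["cy"])/d["fy"],-np.ones(len(uv))]@d["R"].T
    return d["position"]+v*((z-d["position"][2])/v[:,2])[:,None]
def proj(d,p):
    c=(np.atleast_2d(p)-d["position"])@d["R"]
    return np.c_[d["cx"]-d["fx"]*c[:,0]/c[:,2], d["cy"]+d["fy"]*c[:,1]/c[:,2]]
def blob(mask,box):
    m=np.zeros_like(mask); x0,y0,x1,y1=box; m[y0:y1,x0:x1]=mask[y0:y1,x0:x1]
    c=max(cv2.findContours(m,cv2.RETR_EXTERNAL,cv2.CHAIN_APPROX_NONE)[0],key=cv2.contourArea)
    return c
def tcp():
    s=manip.get_state(); q=s["ee_rot"]; return s["position"],R.from_quat([q[1],q[2],q[3],q[0]]).as_matrix(),s
E
python3 - <<'E'
from h import *
d=cam("top"); f=d["frame"]; hsv=cv2.cvtColor(f,cv2.COLOR_RGB2HSV)
print("bg",hsv[330,300],"plate",hsv[230,300],"wedge",hsv[261,413],"lev",hsv[275,168])
wood=((hsv[...,0]<22)&(hsv[...,1]>90)).astype(np.uint8)*255
dark=(hsv[...,2]<100).astype(np.uint8)*255
plate=((hsv[...,1]<25)&(hsv[...,2]>165)).astype(np.uint8)*255
for n,m,b,z in(("wedge",wood,(390,235,440,290),.008),("level",dark,(155,255,190,315),.02),("plate",plate,(245,175,360,260),.042)):
    c=blob(m,b); r=cv2.minAreaRect(c); bx=cv2.boxPoints(r); print(n,r); print(ray(d,bx,z).round(4).tolist(), ray(d,[r[0]],z).round(4))
a=cv2.resize(f[232:292,380:450],None,fx=6,fy=6,interpolation=2); b=cv2.resize(f[255:315,140:200],None,fx=6,fy=6,interpolation=2)
cc=np.hstack([a,b])
cv2.imwrite("pics/c1.png",cc[:,:,::-1])
E
```

```text
bg [ 20  50 172] plate [ 18  21 217] wedge [ 16 136 218] lev [ 36 171 137]
wedge ((413.6912841796875, 261.4161071777344), (42.60006332397461, 13.107711791992188), 55.00798034667969)
[[0.5841, -0.2636, 0.008], [0.6053, -0.2942, 0.008], [0.5076, -0.3598, 0.008], [0.4868, -0.3295, 0.008]] [[ 0.5457 -0.3119  0.008 ]]
level ((170.87942504882812, 285.12823486328125), (39.304351806640625, 9.540491104125977), 81.11934661865234)
[[0.5313, 0.383, 0.02], [0.5353, 0.3571, 0.02], [0.429, 0.3364, 0.02], [0.425, 0.3621, 0.02]] [[0.4799 0.3596 0.02  ]]
plate ((302.1150207519531, 216.7814483642578), (84.98374938964844, 59.58682632446289), 4.332313537597656)
[[0.5931, 0.1199, 0.042], [0.7588, 0.1101, 0.042], [0.7404, -0.1247, 0.042], [0.5754, -0.1113, 0.042]] [[ 0.6663 -0.0016  0.042 ]]
```

View pics/c1.png

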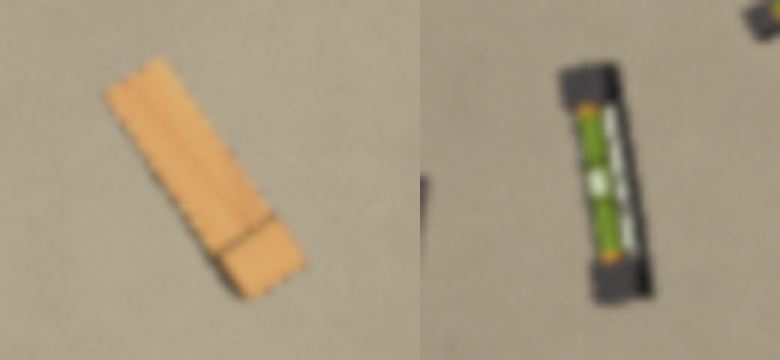

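The wedge's butt is at the lower right (about 424,274 in the top image) and its thin end points far left. The level lies roughly along world x, at about 11° yaw. Next I'll move to the level.

```bash
cat > go.py <<'E'
import sys
from h import *
p,M,s=tcp(); t=np.array([float(a) for a in sys.argv[1:4]]); yaw=float(sys.argv[4])
cy=np.degrees(np.arctan2(M[1,0],M[0,0]))
e=M.T@(t-p); print("p",p.round(4),"yaw",cy.round(2),"tilt",M[:,2].round(4),"| tool delta mm",(e*1000).round(1),"rz",round(cy-yaw,2),"| F",s["contact_force"].round(1),"w",round(s["width"],4),s["gripper_force"],"t",s["clock"])
E
python3 -m pendant '[{"dx":0.0229,"dy":-0.0339,"hand":0.05},{"dx":0.0229,"dy":-0.0339,"hand":0.05},{"dx":0.0229,"dy":-0.0339,"hand":0.05},{"dx":0.0229,"dy":-0.0339,"hand":0.05},{"dx":0.0229,"dy":-0.0339,"hand":0.05},{"dx":0.0229,"dy":-0.0339,"hand":0.05},{"dx":0.0229,"dy":-0.0339,"hand":0.05},{"dx":0.0229,"dy":-0.0339,"hand":0.05},{"dx":0.0229,"dy":-0.0339,"hand":0.05},{"dx":0.0229,"dy":-0.0339,"hand":0.05},{"dx":0.0229,"dy":-0.0339,"hand":0.05},{"dx":0.0229,"dy":-0.0339,"hand":0.05}]'
python3 go.py .479 .360 .08 11
```

```text
p [ 0.1348 -0.5586  0.2306] yaw 13.57 tilt [-2.0e-04  1.4e-03 -1.0e+00] | tool delta mm [ 550.  -812.   151.8] rz 2.57 | F [-0.7  0.8  0.7] w 0.0855 0.0 t 0.15invalid input
```

```bash
python3 -m pendant '[{"dx":0.0229,"dy":-0.0339,"dz":0,"rx":0,"ry":0,"rz":0,"hand":0.05}]' ; echo; python3 -m pendant '[{"dx":0.0229,"dy":-0.0339}]' 40; echo; python3 -m pendant --help
```

```text
clock: 0.23
position: [0.1475, -0.5267, 0.2302]
ee_rot: [0.003, 0.993, 0.117, -0.001]
contact_force: [1.0, -0.5, 0.9]
width: 0.0752
gripper_force: 0.0

invalid input
invalid input: not JSON, or not a number
```

```bash
python3 -m pendant '[{"dx":0.0229,"dy":-0.0339,"dz":0,"rx":0,"ry":0,"rz":0,"hand":0.05},{"dx":0.0229,"dy":-0.0339,"dz":0,"rx":0,"ry":0,"rz":0,"hand":0.05},{"dx":0.0229,"dy":-0.0339,"dz":0,"rx":0,"ry":0,"rz":0,"hand":0.05},{"dx":0.0229,"dy":-0.0339,"dz":0,"rx":0,"ry":0,"rz":0,"hand":0.05},{"dx":0.0229,"dy":-0.0339,"dz":0,"rx":0,"ry":0,"rz":0,"hand":0.05},{"dx":0.0229,"dy":-0.0339,"dz":0,"rx":0,"ry":0,"rz":0,"hand":0.05},{"dx":0.0229,"dy":-0.0339,"dz":0,"rx":0,"ry":0,"rz":0,"hand":0.05},{"dx":0.0229,"dy":-0.0339,"dz":0,"rx":0,"ry":0,"rz":0,"hand":0.05},{"dx":0.0229,"dy":-0.0339,"dz":0,"rx":0,"ry":0,"rz":0,"hand":0.05},{"dx":0.0229,"dy":-0.0339,"dz":0,"rx":0,"ry":0,"rz":0,"hand":0.05},{"dx":0.0229,"dy":-0.0339,"dz":0,"rx":0,"ry":0,"rz":0,"hand":0.05}]'
python3 go.py .479 .360 .08 11
```

```text
clock: 1.15
position: [0.3065, -0.0971, 0.2314]
ee_rot: [0.0, 0.993, 0.118, 0.0]
contact_force: [2.3, -0.4, 0.1]
width: 0.0502
gripper_force: 0.0
p [ 0.3065 -0.0971  0.2314] yaw 13.51 tilt [ 9.e-04 -5.e-04 -1.e+00] | tool delta mm [ 274.4 -404.3  151.3] rz 2.51 | F [ 2.3 -0.4  0.1] w 0.0502 0.0 t 1.15
```

```bash
python3 -m pendant '[{"dx":0.0228,"dy":-0.0334,"dz":0.008,"rx":0,"ry":0,"rz":0.2,"hand":0.05},{"dx":0.0228,"dy":-0.0334,"dz":0.008,"rx":0,"ry":0,"rz":0.2,"hand":0.05},{"dx":0.0228,"dy":-0.0334,"dz":0.008,"rx":0,"ry":0,"rz":0.2,"hand":0.05},{"dx":0.0228,"dy":-0.0334,"dz":0.008,"rx":0,"ry":0,"rz":0.2,"hand":0.05},{"dx":0.0228,"dy":-0.0334,"dz":0.008,"rx":0,"ry":0,"rz":0.2,"hand":0.05},{"dx":0.0228,"dy":-0.0334,"dz":0.008,"rx":0,"ry":0,"rz":0.2,"hand":0.05},{"dx":0.0228,"dy":-0.0334,"dz":0.008,"rx":0,"ry":0,"rz":0.2,"hand":0.05},{"dx":0.0228,"dy":-0.0334,"dz":0.008,"rx":0,"ry":0,"rz":0.2,"hand":0.05},{"dx":0.0228,"dy":-0.0334,"dz":0.008,"rx":0,"ry":0,"rz":0.2,"hand":0.05},{"dx":0.0228,"dy":-0.0334,"dz":0.008,"rx":0,"ry":0,"rz":0.2,"hand":0.05},{"dx":0.0228,"dy":-0.0334,"dz":0.008,"rx":0,"ry":0,"rz":0.2,"hand":0.05},{"dx":0,"dy":0,"dz":0,"rx":0,"ry":0,"rz":0,"hand":0.05}]'
python3 go.py .479 .360 .004 11
```

```text
clock: 2.15
position: [0.474, 0.3204, 0.141]
ee_rot: [-0.002, 0.995, 0.101, 0.001]
contact_force: [0.2, -0.4, 0.2]
width: 0.0501
gripper_force: 0.0
p [0.474  0.3204 0.141 ] yaw 11.56 tilt [ 0.0011  0.0037 -1.    ] | tool delta mm [ 12.6 -37.3 137.1] rz 0.56 | F [ 0.2 -0.4  0.2] w 0.0501 0.0 t 2.15
```

```bash
python3 -m pendant '[{"dx":0.0063,"dy":-0.0187,"dz":0,"rx":0,"ry":0,"rz":0.3,"hand":0.05},{"dx":0.0063,"dy":-0.0187,"dz":0.01,"rx":0,"ry":0,"rz":0.3,"hand":0.05},{"dx":0,"dy":0,"dz":0.03,"rx":0,"ry":0,"rz":0,"hand":0.05},{"dx":0,"dy":0,"dz":0.03,"rx":0,"ry":0,"rz":0,"hand":0.05},{"dx":0,"dy":0,"dz":0.03,"rx":0,"ry":0,"rz":0,"hand":0.05},{"dx":0,"dy":0,"dz":0.02,"rx":0,"ry":0,"rz":0,"hand":0.05},{"dx":0,"dy":0,"dz":0.0085,"rx":0,"ry":0,"rz":0,"hand":0.05},{"dx":0,"dy":0,"dz":0.0085,"rx":0,"ry":0,"rz":0,"hand":0.05},{"dx":0,"dy":0,"dz":0,"rx":0,"ry":0,"rz":0,"hand":0.05}]'
python3 go.py .479 .360 .004 11; python3 - <<'E'
from h import *
d=cam("scene"); cv2.imwrite("pics/s2.png",cv2.resize(d["frame"][90:230,180:330],None,fx=4,fy=4)[:,:,::-1])
E
```

```text
clock: 2.9
position: [0.4761, 0.3526, 0.0053]
ee_rot: [0.0, 0.996, 0.094, -0.001]
contact_force: [0.0, -0.3, 0.5]
width: 0.0503
gripper_force: 0.0
p [0.4761 0.3526 0.0053] yaw 10.75 tilt [-0.0017 -0.0011 -1.    ] | tool delta mm [ 4.3 -6.7  1.2] rz -0.25 | F [ 0.  -0.3  0.5] w 0.0503 0.0 t 2.9
```

View pics/s2.png

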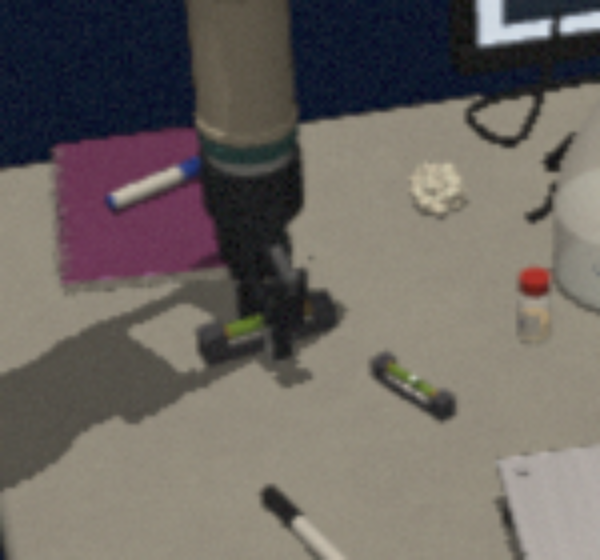

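The fingers straddle the larger level near its middle (crop 280,315), still a few mm short in y. I'll correct that, then grip.

```bash
python3 -m pendant '[{"dx":0.004,"dy":-0.0067,"dz":0.001,"rx":0,"ry":0,"rz":0,"hand":0.05},{"dx":0,"dy":0,"dz":0,"rx":0,"ry":0,"rz":0,"hand":0.015},{"dx":0,"dy":0,"dz":0,"rx":0,"ry":0,"rz":0,"hand":0.015},{"dx":0,"dy":0,"dz":0,"rx":0,"ry":0,"rz":0,"hand":0.015},{"dx":0,"dy":0,"dz":0,"rx":0,"ry":0,"rz":0,"hand":0.015},{"dx":0,"dy":0,"dz":0,"rx":0,"ry":0,"rz":0,"hand":0.015},{"dx":0,"dy":0,"dz":-0.02,"rx":0,"ry":0,"rz":0,"hand":0.015},{"dx":0,"dy":0,"dz":-0.04,"rx":0,"ry":0,"rz":0,"hand":0.015},{"dx":0,"dy":0,"dz":-0.04,"rx":0,"ry":0,"rz":0,"hand":0.015},{"dx":0,"dy":0,"dz":0,"rx":0,"ry":0,"rz":0,"hand":0.015}]' 40
python3 go.py .650 -.001 .105 86
```

```text
clock: 3.78
position: [0.4832, 0.3628, 0.1125]
ee_rot: [-0.003, 0.996, 0.094, 0.006]
contact_force: [1.8, 1.6, -2.1]
width: 0.0205
gripper_force: 40.2
p [0.4832 0.3628 0.1125] yaw 10.77 tilt [ 0.0117  0.0065 -0.9999] | tool delta mm [ 95.7 388.6   7.1] rz -75.23 | F [ 1.8  1.6 -2.1] w 0.0205 40.17526030540466 t 3.7833
```

```bash
python3 -m pendant '[{"dx":0,"dy":0,"dz":0,"rx":0,"ry":0,"rz":-6.3,"hand":0.015},{"dx":0,"dy":0,"dz":0,"rx":0,"ry":0,"rz":-6.3,"hand":0.015},{"dx":0,"dy":0,"dz":0,"rx":0,"ry":0,"rz":-6.3,"hand":0.015},{"dx":0,"dy":0,"dz":0,"rx":0,"ry":0,"rz":-6.3,"hand":0.015},{"dx":0,"dy":0,"dz":0,"rx":0,"ry":0,"rz":-6.3,"hand":0.015},{"dx":0,"dy":0,"dz":0,"rx":0,"ry":0,"rz":-6.3,"hand":0.015},{"dx":0,"dy":0,"dz":0,"rx":0,"ry":0,"rz":-6.3,"hand":0.015},{"dx":0,"dy":0,"dz":0,"rx":0,"ry":0,"rz":-6.3,"hand":0.015},{"dx":0,"dy":0,"dz":0,"rx":0,"ry":0,"rz":-6.3,"hand":0.015},{"dx":0,"dy":0,"dz":0,"rx":0,"ry":0,"rz":-6.3,"hand":0.015},{"dx":0,"dy":0,"dz":0,"rx":0,"ry":0,"rz":-6.3,"hand":0.015},{"dx":0,"dy":0,"dz":0,"rx":0,"ry":0,"rz":-6,"hand":0.015}]'
python3 go.py .650 -.001 .105 86
python3 - <<'E'
from h import *
d=cam("top"); f=d["frame"]
g=cv2.cvtColor(f,cv2.COLOR_RGB2GRAY)
hsv=cv2.cvtColor(f,cv2.COLOR_RGB2HSV)
plate=((hsv[...,1]<25)&(hsv[...,2]>165)).astype(np.uint8)*255
c=blob(plate,(245,175,360,260)); bx=cv2.boxPoints(cv2.minAreaRect(c))
s=cam("scene")
t=np.radians(-4.2); Rm=np.array([[np.cos(t),-np.sin(t)],[np.sin(t),np.cos(t)]])
pc=np.array([.666,-.002])
ims=[]
for dd,b in((d,(240,170,360,262)),(s,(290,180,400,285))):
    x0,y0,x1,y1=b; im=np.ascontiguousarray(cv2.resize(dd["frame"][y0:y1,x0:x1],None,fx=4,fy=4))
    pts=[np.r_[pc+Rm@np.array(q),.043] for q in((-.085,-.12),(.085,-.12),(.085,.12),(-.085,.12),(-.07,-.1),(-.07,.1),(.07,0),(-.016,.055),(-.016,-.055))]
    for u in proj(dd,pts): cv2.circle(im,tuple(int(v) for v in (u-[x0,y0]+.5)*4),3,(255,0,0),1)
    ims.append(cv2.resize(im,(400,400)))
cv2.imwrite("pics/p3.png",np.hstack(ims)[:,:,::-1])
E
```

```text
clock: 4.78
position: [0.4782, 0.3598, 0.104]
ee_rot: [-0.0, 0.729, 0.684, -0.001]
contact_force: [-0.4, -0.6, -2.9]
width: 0.0206
gripper_force: 40.1
p [0.4782 0.3598 0.104 ] yaw 86.37 tilt [-0.0022 -0.0017 -1.    ] | tool delta mm [-349.2  194.3   -0.8] rz 0.37 | F [-0.4 -0.6 -2.9] w 0.0206 40.11915922164917 t 4.7833
```

View pics/p3.png

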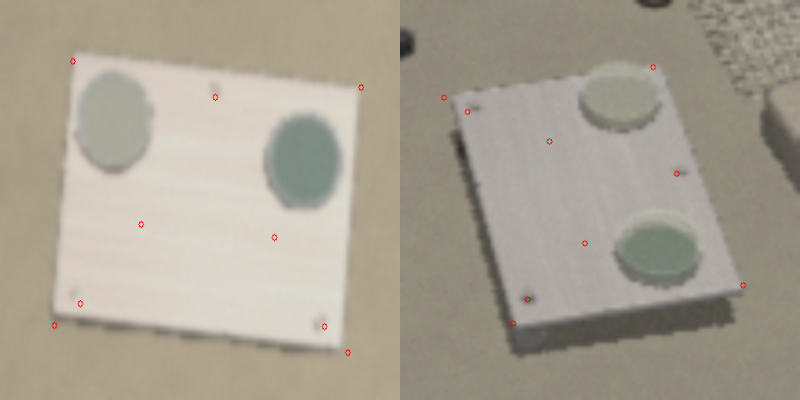

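The plate's corners sit about 3 mm farther out than I assumed, and its yaw is about -5°. That puts the low corner at about (0.590, -0.094). I'll carry the level over the plate's middle, slightly on the near side so it clears the dishes.

```bash
python3 -m pendant '[{"dx":-0.0346,"dy":0.0193,"dz":0,"rx":0,"ry":0,"rz":0,"hand":0.015},{"dx":-0.0346,"dy":0.0193,"dz":0,"rx":0,"ry":0,"rz":0,"hand":0.015},{"dx":-0.0346,"dy":0.0193,"dz":0,"rx":0,"ry":0,"rz":0,"hand":0.015},{"dx":-0.0346,"dy":0.0193,"dz":0,"rx":0,"ry":0,"rz":0,"hand":0.015},{"dx":-0.0346,"dy":0.0193,"dz":0,"rx":0,"ry":0,"rz":0,"hand":0.015},{"dx":-0.0346,"dy":0.0193,"dz":0,"rx":0,"ry":0,"rz":0,"hand":0.015},{"dx":-0.0346,"dy":0.0193,"dz":0,"rx":0,"ry":0,"rz":0,"hand":0.015},{"dx":-0.0346,"dy":0.0193,"dz":0,"rx":0,"ry":0,"rz":0,"hand":0.015},{"dx":-0.0346,"dy":0.0193,"dz":0,"rx":0,"ry":0,"rz":0,"hand":0.015},{"dx":-0.0346,"dy":0.0193,"dz":0,"rx":0,"ry":0,"rz":0,"hand":0.015},{"dx":0,"dy":0,"dz":0,"rx":0,"ry":0,"rz":1.5,"hand":0.015},{"dx":0,"dy":0,"dz":0,"rx":0,"ry":0,"rz":0,"hand":0.015}]'
python3 go.py .649 .002 .049 84.8
```

```text
clock: 5.88
position: [0.6484, -0.0007, 0.1042]
ee_rot: [-0.0, 0.742, 0.67, -0.001]
contact_force: [0.4, 1.0, -3.4]
width: 0.0202
gripper_force: 40.2
p [ 0.6484 -0.0007  0.1042] yaw 84.16 tilt [-1.2e-03 -2.0e-04 -1.0e+00] | tool delta mm [ 2.7  0.4 55.2] rz -0.64 | F [ 0.4  1.  -3.4] w 0.0202 40.17815351486206 t 5.8833
```

```bash
python3 -m pendant '[{"dx":0.0027,"dy":0,"dz":0.02,"rx":0,"ry":0,"rz":-0.5,"hand":0.015},{"dx":0,"dy":0,"dz":0.02,"rx":0,"ry":0,"rz":0,"hand":0.015},{"dx":0,"dy":0,"dz":0.008,"rx":0,"ry":0,"rz":0,"hand":0.015},{"dx":0,"dy":0,"dz":0.003,"rx":0,"ry":0,"rz":0,"hand":0.015},{"dx":0,"dy":0,"dz":0.003,"rx":0,"ry":0,"rz":0,"hand":0.015},{"dx":0,"dy":0,"dz":0.001,"rx":0,"ry":0,"rz":0,"hand":0.015},{"dx":0,"dy":0,"dz":0,"rx":0,"ry":0,"rz":0,"hand":0.015},{"dx":0,"dy":0,"dz":0,"rx":0,"ry":0,"rz":0,"hand":0.015}]'
python3 go.py .649 .002 .049 84.8
```

```text
clock: 6.55
position: [0.649, 0.0049, 0.0512]
ee_rot: [0.001, 0.737, 0.676, 0.001]
contact_force: [0.5, 0.3, -3.1]
width: 0.021
gripper_force: 40.2
p [0.649  0.0049 0.0512] yaw 85.07 tilt [ 1.9e-03 -3.0e-04 -1.0e+00] | tool delta mm [-2.9  0.3  2.2] rz 0.27 | F [ 0.5  0.3 -3.1] w 0.021 40.1682311296463 t 6.55
```

```bash
python3 -m pendant '[{"dx":0,"dy":0,"dz":0.0005,"rx":0,"ry":0,"rz":0,"hand":0.015},{"dx":0,"dy":0,"dz":0,"rx":0,"ry":0,"rz":0,"hand":0.015}]'
```

```text
clock: 6.72
position: [0.6489, 0.0047, 0.0505]
ee_rot: [0.001, 0.737, 0.676, 0.001]
contact_force: [1.1, -1.4, -1.1]
width: 0.0204
gripper_force: 40.3
```

```bash
for i in 1 ; do python3 -m pendant '[{"dx":0,"dy":0,"dz":0.001,"rx":0,"ry":0,"rz":0,"hand":0.015},{"dx":0,"dy":0,"dz":0,"rx":0,"ry":0,"rz":0,"hand":0.015},{"dx":0,"dy":0,"dz":0,"rx":0,"ry":0,"rz":0,"hand":0.015}]' | egrep "position|contact"; python3 -m pendant '[{"dx":0,"dy":0,"dz":0.001,"rx":0,"ry":0,"rz":0,"hand":0.015},{"dx":0,"dy":0,"dz":0,"rx":0,"ry":0,"rz":0,"hand":0.015},{"dx":0,"dy":0,"dz":0,"rx":0,"ry":0,"rz":0,"hand":0.015}]'| egrep "position|contact"; done
```

```text
position: [0.6489, 0.0046, 0.0496]
contact_force: [0.4, -0.7, 1.1]
position: [0.649, 0.0046, 0.0493]
contact_force: [-1.4, -0.7, 7.2]
```

Contact is felt, a rise of about 10 N. I'll release and lift.

```bash
python3 -m pendant '[{"dx":0,"dy":0,"dz":-0.0005,"rx":0,"ry":0,"rz":0,"hand":0.03},{"dx":0,"dy":0,"dz":0,"rx":0,"ry":0,"rz":0,"hand":0.045},{"dx":0,"dy":0,"dz":0,"rx":0,"ry":0,"rz":0,"hand":0.045},{"dx":0,"dy":0,"dz":0,"rx":0,"ry":0,"rz":0,"hand":0.045},{"dx":0,"dy":0,"dz":0,"rx":0,"ry":0,"rz":0,"hand":0.045},{"dx":0,"dy":0,"dz":-0.005,"rx":0,"ry":0,"rz":0,"hand":0.045},{"dx":0,"dy":0,"dz":-0.015,"rx":0,"ry":0,"rz":0,"hand":0.045},{"dx":0,"dy":0,"dz":-0.03,"rx":0,"ry":0,"rz":0,"hand":0.045},{"dx":0,"dy":0,"dz":-0.03,"rx":0,"ry":0,"rz":0,"hand":0.045},{"dx":0,"dy":0,"dz":-0.03,"rx":0,"ry":0,"rz":0,"hand":0.045},{"dx":0,"dy":0,"dz":0,"rx":0,"ry":0,"rz":0,"hand":0.06}]'
python3 go.py .508 -.335 .16 33.9
```

```text
clock: 8.13
position: [0.6523, 0.0045, 0.1656]
ee_rot: [0.005, 0.737, 0.676, 0.004]
contact_force: [0.7, 0.9, 1.1]
width: 0.0555
gripper_force: 0.0
p [0.6523 0.0045 0.1656] yaw 85.07 tilt [ 0.0128 -0.0013 -0.9999] | tool delta mm [-350.6 -114.7    4.2] rz 51.17 | F [0.7 0.9 1.1] w 0.0555 0.0 t 8.1333
```

```bash
python3 -m pendant '[{"dx":-0.035,"dy":-0.0115,"dz":0,"rx":0,"ry":0,"rz":0,"hand":0.06},{"dx":-0.035,"dy":-0.0115,"dz":0,"rx":0,"ry":0,"rz":0,"hand":0.06},{"dx":-0.035,"dy":-0.0115,"dz":0,"rx":0,"ry":0,"rz":0,"hand":0.06},{"dx":-0.035,"dy":-0.0115,"dz":0,"rx":0,"ry":0,"rz":0,"hand":0.06},{"dx":-0.035,"dy":-0.0115,"dz":0,"rx":0,"ry":0,"rz":0,"hand":0.06},{"dx":-0.035,"dy":-0.0115,"dz":0,"rx":0,"ry":0,"rz":0,"hand":0.06},{"dx":-0.035,"dy":-0.0115,"dz":0,"rx":0,"ry":0,"rz":0,"hand":0.06},{"dx":-0.035,"dy":-0.0115,"dz":0,"rx":0,"ry":0,"rz":0,"hand":0.06},{"dx":-0.035,"dy":-0.0115,"dz":0,"rx":0,"ry":0,"rz":0,"hand":0.06},{"dx":-0.035,"dy":-0.0115,"dz":0,"rx":0,"ry":0,"rz":0,"hand":0.06}]'
python3 -m pendant '[{"dx":0,"dy":0,"dz":0,"rx":0,"ry":0,"rz":6.4,"hand":0.06},{"dx":0,"dy":0,"dz":0,"rx":0,"ry":0,"rz":6.4,"hand":0.06},{"dx":0,"dy":0,"dz":0,"rx":0,"ry":0,"rz":6.4,"hand":0.06},{"dx":0,"dy":0,"dz":0,"rx":0,"ry":0,"rz":6.4,"hand":0.06},{"dx":0,"dy":0,"dz":0,"rx":0,"ry":0,"rz":6.4,"hand":0.06},{"dx":0,"dy":0,"dz":0,"rx":0,"ry":0,"rz":6.4,"hand":0.06},{"dx":0,"dy":0,"dz":0,"rx":0,"ry":0,"rz":6.4,"hand":0.06},{"dx":0,"dy":0,"dz":0,"rx":0,"ry":0,"rz":6.4,"hand":0.06},{"dx":0,"dy":0,"dz":0,"rx":0,"ry":0,"rz":0,"hand":0.06},{"dx":0,"dy":0,"dz":0,"rx":0,"ry":0,"rz":0,"hand":0.06}]'
python3 go.py .508 -.335 .003 33.9
python3 - <<'E'
from h import *
d=cam("top"); s=cam("scene")
a=cv2.resize(d["frame"][170:262,240:360],(400,307)); b=cv2.resize(s["frame"][180:285,290:400],(400,382))
o=np.zeros((382,800,3),np.uint8); o[:307,:400]=a; o[:,400:]=b
cv2.imwrite("pics/l4.png",o[:,:,::-1])
E
```

```text
clock: 8.97
position: [0.5026, -0.3355, 0.1583]
ee_rot: [0.0, 0.737, 0.676, 0.0]
contact_force: [0.5, 0.3, 0.3]
width: 0.0603
gripper_force: 0.0
clock: 9.8
position: [0.5035, -0.334, 0.1582]
ee_rot: [-0.0, 0.956, 0.293, -0.0]
contact_force: [-0.5, -0.7, -0.9]
width: 0.0598
gripper_force: 0.0
p [ 0.5035 -0.334   0.1582] yaw 34.03 tilt [-1.e-04 -0.e+00 -1.e+00] | tool delta mm [  3.2   3.4 155.2] rz 0.13 | F [-0.5 -0.7 -0.9] w 0.0598 0.0 t 9.8
```

View pics/l4.png

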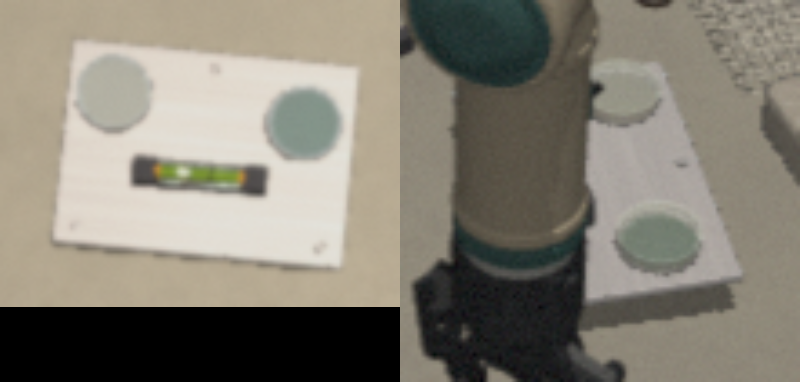

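The level lies along the plate at (200,175) in the crop, clear of the dishes, with its bubble at the left, higher end. Next is the wedge.

```bash
python3 -m pendant '[{"dx":0.0032,"dy":0.0034,"dz":0.03,"rx":0,"ry":0,"rz":0,"hand":0.06},{"dx":0,"dy":0,"dz":0.035,"rx":0,"ry":0,"rz":0,"hand":0.06},{"dx":0,"dy":0,"dz":0.035,"rx":0,"ry":0,"rz":0,"hand":0.06},{"dx":0,"dy":0,"dz":0.03,"rx":0,"ry":0,"rz":0,"hand":0.06},{"dx":0,"dy":0,"dz":0.015,"rx":0,"ry":0,"rz":0,"hand":0.06},{"dx":0,"dy":0,"dz":0.008,"rx":0,"ry":0,"rz":0,"hand":0.06},{"dx":0,"dy":0,"dz":0,"rx":0,"ry":0,"rz":0,"hand":0.06},{"dx":0,"dy":0,"dz":0,"rx":0,"ry":0,"rz":0,"hand":0.06}]'
python3 go.py .508 -.335 .003 33.9; python3 - <<'E'
from h import *
d=cam("scene"); cv2.imwrite("pics/w5.png",cv2.resize(d["frame"][270:390,260:410],None,fx=4,fy=4)[:,:,::-1])
E
```

```text
clock: 10.57
position: [0.5086, -0.3355, 0.0057]
ee_rot: [0.0, 0.957, 0.292, 0.0]
contact_force: [1.0, -0.3, 1.0]
width: 0.06
gripper_force: 0.0
p [ 0.5086 -0.3355  0.0057] yaw 33.9 tilt [ 6.e-04 -6.e-04 -1.e+00] | tool delta mm [-0.2 -0.7  2.7] rz 0.0 | F [ 1.  -0.3  1. ] w 0.06 0.0 t 10.5667
```

View pics/w5.png

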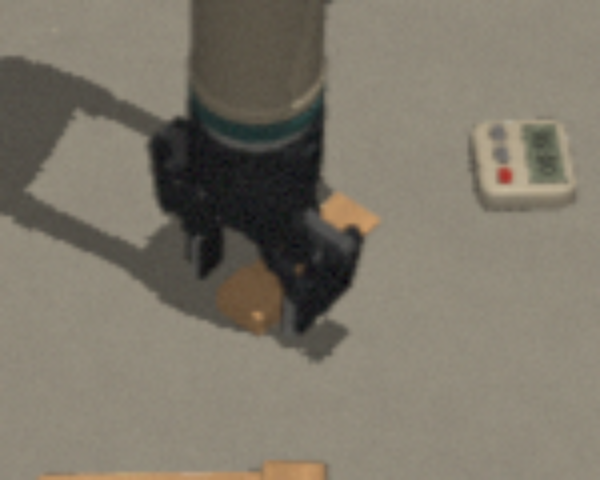

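The fingers straddle the butt (crop 250,300). I'll lower 2 mm and close on it.

```bash
python3 -m pendant '[{"dx":0,"dy":0,"dz":0.002,"rx":0,"ry":0,"rz":0,"hand":0.06},{"dx":0,"dy":0,"dz":0,"rx":0,"ry":0,"rz":0,"hand":0.025},{"dx":0,"dy":0,"dz":0,"rx":0,"ry":0,"rz":0,"hand":0.025},{"dx":0,"dy":0,"dz":0,"rx":0,"ry":0,"rz":0,"hand":0.025},{"dx":0,"dy":0,"dz":0,"rx":0,"ry":0,"rz":0,"hand":0.025},{"dx":0,"dy":0,"dz":0,"rx":0,"ry":0,"rz":0,"hand":0.025}]' 30
python3 go.py .508 -.335 .003 33.9; python3 -m pendant '[{"dx":0,"dy":0,"dz":-0.01,"rx":0,"ry":0,"rz":0,"hand":0.025},{"dx":0,"dy":0,"dz":-0.03,"rx":0,"ry":0,"rz":0,"hand":0.025},{"dx":0,"dy":0,"dz":-0.03,"rx":0,"ry":0,"rz":0,"hand":0.025},{"dx":-0.03,"dy":0,"dz":0,"rx":0,"ry":0,"rz":6.5,"hand":0.025},{"dx":-0.03,"dy":0,"dz":0,"rx":0,"ry":0,"rz":6.5,"hand":0.025},{"dx":0,"dy":0,"dz":0,"rx":0,"ry":0,"rz":6.5,"hand":0.025},{"dx":0,"dy":0,"dz":0,"rx":0,"ry":0,"rz":6.5,"hand":0.025},{"dx":0,"dy":0,"dz":0,"rx":0,"ry":0,"rz":6.5,"hand":0.025},{"dx":0,"dy":0,"dz":0,"rx":0,"ry":0,"rz":6.5,"hand":0.025},{"dx":0,"dy":0,"dz":0,"rx":0,"ry":0,"rz":0,"hand":0.025},{"dx":0,"dy":0,"dz":0,"rx":0,"ry":0,"rz":0,"hand":0.025}]'
python3 go.py .440 -.080 .073 -5.2
```

```text
clock: 11.12
position: [0.5088, -0.3356, 0.0045]
ee_rot: [0.001, 0.957, 0.291, 0.001]
contact_force: [-0.3, 0.5, 6.1]
width: 0.0335
gripper_force: 30.5
p [ 0.5088 -0.3356  0.0045] yaw 33.87 tilt [ 0.0017 -0.0016 -1.    ] | tool delta mm [-0.3 -1.   1.5] rz -0.03 | F [-0.3  0.5  6.1] w 0.0335 30.512413904070854 t 11.1167
clock: 12.03
position: [0.4564, -0.3654, 0.0735]
ee_rot: [-0.0, 0.999, -0.043, -0.0]
contact_force: [0.2, -0.1, 0.1]
width: 0.0335
gripper_force: 29.9
p [ 0.4564 -0.3654  0.0735] yaw -4.97 tilt [-2.e-04  1.e-04 -1.e+00] | tool delta mm [ -41.1 -282.9    0.5] rz 0.23 | F [ 0.2 -0.1  0.1] w 0.0335 29.87593355588615 t 12.0333
```

```bash
python3 -m pendant '[{"dx":-0.003,"dy":-0.035,"dz":0,"rx":0,"ry":0,"rz":0,"hand":0.025},{"dx":-0.003,"dy":-0.035,"dz":0,"rx":0,"ry":0,"rz":0,"hand":0.025},{"dx":-0.003,"dy":-0.035,"dz":0,"rx":0,"ry":0,"rz":0,"hand":0.025},{"dx":-0.003,"dy":-0.035,"dz":0,"rx":0,"ry":0,"rz":0,"hand":0.025},{"dx":-0.003,"dy":-0.035,"dz":0,"rx":0,"ry":0,"rz":0,"hand":0.025},{"dx":-0.003,"dy":-0.035,"dz":0,"rx":0,"ry":0,"rz":0,"hand":0.025},{"dx":-0.003,"dy":-0.035,"dz":0,"rx":0,"ry":0,"rz":0,"hand":0.025},{"dx":-0.003,"dy":-0.035,"dz":0,"rx":0,"ry":0,"rz":0.2,"hand":0.025},{"dx":0,"dy":0,"dz":0.03,"rx":0,"ry":0,"rz":0,"hand":0.025},{"dx":0,"dy":0,"dz":0.025,"rx":0,"ry":0,"rz":0,"hand":0.025},{"dx":0,"dy":0,"dz":0,"rx":0,"ry":0,"rz":0,"hand":0.025},{"dx":0,"dy":0,"dz":0,"rx":0,"ry":0,"rz":0,"hand":0.025}]'
python3 go.py .4575 -.082 .0045 -5.2;  python3 - <<'E'
from h import *
d=cam("top"); s=cam("scene")
np.savez("pics/n.npz",top=d["frame"],scene=s["frame"])
a=cv2.resize(d["frame"][190:290,240:400],None,fx=4,fy=4); b=s["frame"][190:350,220:380]
o=np.zeros((600,800,3),np.uint8); o[:400,:640]=a; o[400:560,640:800]=b
o=np.zeros((400,800,3),np.uint8); o[:,:400]=cv2.resize(d["frame"][190:290,270:370],(400,400)); o[:,400:]=cv2.resize(s["frame"][210:330,280:400],(400,400))
cv2.imwrite("pics/a6.png",o[:,:,::-1])
E
```

```text
clock: 13.03
position: [0.4568, -0.084, 0.0178]
ee_rot: [-0.0, 0.999, -0.045, -0.001]
contact_force: [-0.1, -0.9, -0.8]
width: 0.0337
gripper_force: 30.0
p [ 0.4568 -0.084   0.0178] yaw -5.21 tilt [-3.e-03  9.e-04 -1.e+00] | tool delta mm [ 0.6 -2.1 13.3] rz -0.01 | F [-0.1 -0.9 -0.8] w 0.0337 29.994859406724572 t 13.0333
```

View pics/a6.png

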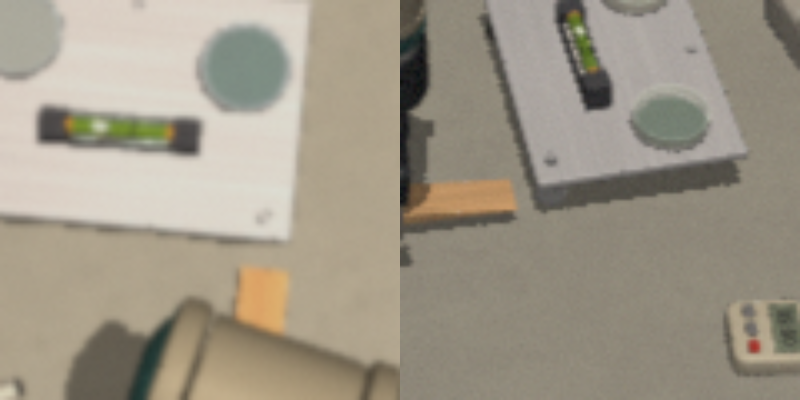

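The wedge's thin edge (crop 239–288, 268) lines up with the low corner's screw (264,215), with a gap left to the plate. Now the numbers.

```bash
python3 - <<'E'
from h import *
d=cam("top")
print("edge",ray(d,[[270+239/4,190+268/4],[270+288/4,190+268/4],[270+285/4,190+325/4]],.0145).round(4).tolist())
print("screw",ray(d,[[270+264/4,190+215/4]],.05).round(4), "corner",ray(d,[[270+291/4,190+240/4]],.04).round(4))
s=cam("scene"); k=120/400
print("sc edge",ray(s,[[280+110*k,210+181*k],[280+116*k,210+211*k]],.0145).round(4).tolist(),"screw",ray(s,[[280+151*k,210+159*k]],.05).round(4),"corner",ray(s,[[280+142*k,210+186*k]],.04).round(4))
E
python3 go.py .4575 -.082 .0045 -5.2
```

```text
edge [[0.5577, -0.0777, 0.0145], [0.5576, -0.1117, 0.0145], [0.5181, -0.1094, 0.0145]]
screw [[ 0.5908 -0.0941  0.05  ]] corner [[ 0.5748 -0.1127  0.04  ]]
sc edge [[0.5617, -0.0832, 0.0145], [0.5568, -0.1157, 0.0145]] screw [[ 0.5889 -0.1025  0.05  ]] corner [[ 0.5766 -0.1191  0.04  ]]
p [ 0.459  -0.0854  0.0196] yaw -5.35 tilt [ 0.0027 -0.001  -1.    ] | tool delta mm [-1.8 -3.3 15.1] rz -0.15 | F [ 0.   0.1 -0.8] w 0.0333 29.99370271805674 t 13.2333
```

```bash
python3 -m pendant '[{"dx":0,"dy":-0.002,"dz":0.008,"rx":0,"ry":0,"rz":0,"hand":0.025},{"dx":0,"dy":0,"dz":0.004,"rx":0,"ry":0,"rz":0,"hand":0.025},{"dx":0,"dy":0,"dz":0,"rx":0,"ry":0,"rz":0,"hand":0.025},{"dx":0,"dy":0,"dz":0,"rx":0,"ry":0,"rz":0,"hand":0.025}]'
python3 -m pendant '[{"dx":0,"dy":0,"dz":0.001,"rx":0,"ry":0,"rz":0,"hand":0.025},{"dx":0,"dy":0,"dz":0,"rx":0,"ry":0,"rz":0,"hand":0.025},{"dx":0,"dy":0,"dz":0,"rx":0,"ry":0,"rz":0,"hand":0.025}]' | egrep "pos|contact"
python3 -m pendant '[{"dx":0,"dy":0,"dz":0.0007,"rx":0,"ry":0,"rz":0,"hand":0.025},{"dx":0,"dy":0,"dz":0,"rx":0,"ry":0,"rz":0,"hand":0.025},{"dx":0,"dy":0,"dz":0,"rx":0,"ry":0,"rz":0,"hand":0.025}]' | egrep "pos|contact"
```

```text
clock: 13.57
position: [0.4576, -0.0826, 0.006]
ee_rot: [-0.0, 0.999, -0.047, -0.0]
contact_force: [-1.1, 0.1, -0.7]
width: 0.0334
gripper_force: 30.0
position: [0.458, -0.0826, 0.0053]
contact_force: [-0.1, 0.2, -0.9]
position: [0.458, -0.0826, 0.0046]
contact_force: [1.1, 0.1, -0.9]
```

```bash
cat > bub.py <<'E'
from h import *
import sys
P=[]
for i in range(4):
    d=cam("top"); f=d["frame"].astype(np.float32)
    x0,y0,x1,y1=270,205,330,235
    roi=f[y0:y1,x0:x1]; g=roi.max(2)
    dark=(g<95).astype(np.uint8)
    n,l,st,ce=cv2.connectedComponentsWithStats(dark)
    k=np.argsort(-st[1:,4])[:2]+1
    e=ce[k]; e=e[np.argsort(e[:,0])]
    mid=e.mean(0); ax=(e[1]-e[0]); L=np.linalg.norm(ax); ax/=L; nx=np.array([-ax[1],ax[0]])
    t=np.arange(-22,22.01,.25); img=[]
    for w in np.arange(-1.5,1.51,.25):
        pt=(mid+t[:,None]*ax+w*nx+[x0,y0]).astype(np.float32)
        img.append(cv2.remap(f,pt[:,0][None],pt[:,1][None],1)[0])
    P.append(np.mean(img,0))
P=np.mean(P,0)
# bubble: whitish => blue channel and min(r,g,b)
wht=P[:,2]; ins=abs(t)<9.5
print("ends",e.round(2).tolist(),"L",L.round(2))
if len(sys.argv)>1:
    for a,b in zip(t[::2],P[::2]): print(a,b.astype(int),end=" | ")
v=np.where(ins,wht-np.median(wht[ins]),0).clip(0); pk=t[v.argmax()]
m=ins&(abs(t-pk)<3.5); print("\nbubble px",round((t[m]*v[m]).sum()/v[m].sum(),2),"peak",pk,"mm/px",round(90/L,3))
E
python3 -m pendant '[{"dx":0,"dy":0,"dz":0.0003,"rx":0,"ry":0,"rz":0,"hand":0.025},{"dx":0.005,"dy":0,"dz":0,"rx":0,"ry":0,"rz":0,"hand":0.025},{"dx":0.005,"dy":0,"dz":0,"rx":0,"ry":0,"rz":0,"hand":0.025},{"dx":0.005,"dy":0,"dz":0,"rx":0,"ry":0,"rz":0,"hand":0.025},{"dx":0.003,"dy":0,"dz":0,"rx":0,"ry":0,"rz":0,"hand":0.025},{"dx":0,"dy":0,"dz":0,"rx":0,"ry":0,"rz":0,"hand":0.025},{"dx":0,"dy":0,"dz":0,"rx":0,"ry":0,"rz":0,"hand":0.025}]'
python3 bub.py v
```

```text
clock: 14.65
position: [0.4764, -0.0843, 0.0045]
ee_rot: [0.0, 0.999, -0.047, 0.001]
contact_force: [-0.8, -0.1, 4.0]
width: 0.0334
gripper_force: 30.4
ends [[13.11, 16.42], [45.67, 19.21]] L 32.67
-22.0 [212 202 191] | -21.5 [204 194 184] | -21.0 [177 168 159] | -20.5 [146 138 131] | -20.0 [118 112 107] | -19.5 [92 87 84] | -19.0 [82 78 76] | -18.5 [76 72 71] | -18.0 [75 71 70] | -17.5 [75 71 70] | -17.0 [75 72 71] | -16.5 [76 72 72] | -16.0 [76 73 72] | -15.5 [77 73 72] | -15.0 [81 75 71] | -14.5 [86 77 70] | -14.0 [99 83 66] | -13.5 [113  91  61] | -13.0 [124 101  58] | -12.5 [135 112  56] | -12.0 [132 118  56] | -11.5 [125 123  57] | -11.0 [119 126  58] | -10.5 [114 128  59] | -10.0 [113 129  61] | -9.5 [114 131  63] | -9.0 [115 133  65] | -8.5 [117 135  68] | -8.0 [122 139  77] | -7.5 [127 144  87] | -7.0 [139 152 103] | -6.5 [151 161 119] | -6.0 [158 166 129] | -5.5 [164 169 136] | -5.0 [163 168 136] | -4.5 [161 165 133] | -4.0 [152 157 124] | -3.5 [142 148 113] | -3.0 [131 139  98] | -2.5 [120 132  82] | -2.0 [115 129  72] | -1.5 [112 128  64] | -1.0 [111 128  62] | -0.5 [111 
[... 244 characters left out ...]
 74] | 6.0 [124 143  77] | 6.5 [128 146  81] | 7.0 [129 148  83] | 7.5 [130 149  85] | 8.0 [129 148  84] | 8.5 [127 146  82] | 9.0 [126 145  81] | 9.5 [125 144  80] | 10.0 [127 144  81] | 10.5 [131 145  82] | 11.0 [139 145  82] | 11.5 [147 143  81] | 12.0 [150 136  78] | 12.5 [148 125  73] | 13.0 [135 111  70] | 13.5 [116  96  69] | 14.0 [100  85  69] | 14.5 [86 77 70] | 15.0 [79 74 71] | 15.5 [77 73 71] | 16.0 [76 72 71] | 16.5 [76 72 71] | 17.0 [76 73 72] | 17.5 [77 73 72] | 18.0 [78 74 73] | 18.5 [78 75 74] | 19.0 [89 85 83] | 19.5 [107 103  99] | 20.0 [135 129 123] | 20.5 [169 162 154] | 21.0 [194 186 176] | 21.5 [209 199 189] | 22.0 [217 207 196] | 
bubble px -5.1 peak -5.25 mm/px 2.754
```

```bash
python3 -m pendant '[{"dx":0.001,"dy":0,"dz":-0.0003,"rx":0,"ry":0,"rz":0,"hand":0.025},{"dx":0.001,"dy":0,"dz":0,"rx":0,"ry":0,"rz":0,"hand":0.025},{"dx":0.001,"dy":0,"dz":0,"rx":0,"ry":0,"rz":0,"hand":0.025},{"dx":0.001,"dy":0,"dz":0,"rx":0,"ry":0,"rz":0,"hand":0.025},{"dx":0.001,"dy":0,"dz":0,"rx":0,"ry":0,"rz":0,"hand":0.025},{"dx":0.001,"dy":0,"dz":0,"rx":0,"ry":0,"rz":0,"hand":0.025},{"dx":0.001,"dy":0,"dz":0,"rx":0,"ry":0,"rz":0,"hand":0.025},{"dx":0.001,"dy":0,"dz":0,"rx":0,"ry":0,"rz":0,"hand":0.025},{"dx":0,"dy":0,"dz":0,"rx":0,"ry":0,"rz":0,"hand":0.025}]'
python3 bub.py
```

```text
clock: 15.6
position: [0.4803, -0.0844, 0.0045]
ee_rot: [-0.0, 0.999, -0.046, -0.003]
contact_force: [-7.0, 0.6, 10.1]
width: 0.0332
gripper_force: 31.3
ends [[12.98, 16.44], [45.67, 19.21]] L 32.81

bubble px -5.1 peak -5.25 mm/px 2.743
```

```bash
python3 -m pendant '[{"dx":0.001,"dy":0,"dz":0,"rx":0,"ry":0,"rz":0,"hand":0.025},{"dx":0.001,"dy":0,"dz":0,"rx":0,"ry":0,"rz":0,"hand":0.025},{"dx":0.001,"dy":0,"dz":0,"rx":0,"ry":0,"rz":0,"hand":0.025},{"dx":0.001,"dy":0,"dz":0,"rx":0,"ry":0,"rz":0,"hand":0.025},{"dx":0.001,"dy":0,"dz":0,"rx":0,"ry":0,"rz":0,"hand":0.025},{"dx":0.001,"dy":0,"dz":0,"rx":0,"ry":0,"rz":0,"hand":0.025},{"dx":0.001,"dy":0,"dz":0,"rx":0,"ry":0,"rz":0,"hand":0.025},{"dx":0.001,"dy":0,"dz":0,"rx":0,"ry":0,"rz":0,"hand":0.025},{"dx":0,"dy":0,"dz":0,"rx":0,"ry":0,"rz":0,"hand":0.025}]'
python3 bub.py
```

```text
clock: 16.55
position: [0.4814, -0.0843, 0.0044]
ee_rot: [-0.001, 0.999, -0.045, -0.01]
contact_force: [-18.7, -1.7, 23.4]
width: 0.0335
gripper_force: 33.0
ends [[13.05, 16.5], [45.67, 19.21]] L 32.73

bubble px -5.08 peak -5.25 mm/px 2.75
```

The fingertips are dragging and jamming on the table: Fx/Fz is about 0.8 and the wedge has hardly moved. I'll unload and re-grip higher.

```bash
python3 -m pendant '[{"dx":-0.004,"dy":0,"dz":0,"rx":0,"ry":0,"rz":0,"hand":0.025},{"dx":-0.004,"dy":0,"dz":-0.0005,"rx":0,"ry":0,"rz":0,"hand":0.025},{"dx":-0.004,"dy":0,"dz":0,"rx":0,"ry":0,"rz":0,"hand":0.025},{"dx":0,"dy":0,"dz":0,"rx":0,"ry":0,"rz":0,"hand":0.025},{"dx":0,"dy":0,"dz":0,"rx":0,"ry":0,"rz":0,"hand":0.025}]'
```

```text
clock: 17.17
position: [0.48, -0.0847, 0.0048]
ee_rot: [0.0, 0.999, -0.047, 0.0]
contact_force: [-0.9, -0.0, -1.1]
width: 0.0333
gripper_force: 30.2
```

```bash
python3 -m pendant '[{"dx":0,"dy":0,"dz":0,"rx":0,"ry":0,"rz":0,"hand":0.045},{"dx":0,"dy":0,"dz":0,"rx":0,"ry":0,"rz":0,"hand":0.045},{"dx":0,"dy":0,"dz":-0.004,"rx":0,"ry":0,"rz":0,"hand":0.045},{"dx":0,"dy":0,"dz":0,"rx":0,"ry":0,"rz":0,"hand":0.025},{"dx":0,"dy":0,"dz":0,"rx":0,"ry":0,"rz":0,"hand":0.025},{"dx":0,"dy":0,"dz":0,"rx":0,"ry":0,"rz":0,"hand":0.025},{"dx":0,"dy":0,"dz":0,"rx":0,"ry":0,"rz":0,"hand":0.025}]'
python3 -m pendant '[{"dx":0.001,"dy":0,"dz":0,"rx":0,"ry":0,"rz":0,"hand":0.025},{"dx":0.001,"dy":0,"dz":0,"rx":0,"ry":0,"rz":0,"hand":0.025},{"dx":0,"dy":0,"dz":0,"rx":0,"ry":0,"rz":0,"hand":0.025}]'
```

```text
clock: 17.75
position: [0.4806, -0.0849, 0.0098]
ee_rot: [0.0, 0.999, -0.047, 0.001]
contact_force: [-1.9, -0.3, 5.9]
width: 0.0331
gripper_force: 29.7
clock: 18.0
position: [0.4806, -0.0849, 0.0098]
ee_rot: [0.0, 0.999, -0.046, -0.001]
contact_force: [-4.3, -1.3, 9.6]
width: 0.0334
gripper_force: 30.3
```

```bash
python3 -m pendant '[{"dx":-0.002,"dy":0,"dz":-0.001,"rx":0,"ry":0,"rz":0,"hand":0.025},{"dx":0,"dy":0,"dz":0,"rx":0,"ry":0,"rz":0,"hand":0.025},{"dx":0,"dy":0,"dz":0,"rx":0,"ry":0,"rz":0,"hand":0.025}]'
python3 -m pendant '[{"dx":0.001,"dy":0,"dz":0,"rx":0,"ry":0,"rz":0,"hand":0.025},{"dx":0.001,"dy":0,"dz":0,"rx":0,"ry":0,"rz":0,"hand":0.025},{"dx":0,"dy":0,"dz":0,"rx":0,"ry":0,"rz":0,"hand":0.025},{"dx":0,"dy":0,"dz":0,"rx":0,"ry":0,"rz":0,"hand":0.025}]'
```

```text
clock: 18.25
position: [0.4797, -0.0845, 0.01]
ee_rot: [-0.0, 0.999, -0.047, 0.0]
contact_force: [0.0, 0.0, 0.4]
width: 0.0331
gripper_force: 29.6
clock: 18.58
position: [0.4811, -0.0846, 0.0098]
ee_rot: [-0.0, 0.999, -0.046, -0.001]
contact_force: [-1.4, 0.2, 0.1]
width: 0.0331
gripper_force: 29.8
```

```bash
python3 -m pendant '[{"dx":0.001,"dy":0,"dz":0,"rx":0,"ry":0,"rz":0,"hand":0.025},{"dx":0.001,"dy":0,"dz":0,"rx":0,"ry":0,"rz":0,"hand":0.025},{"dx":0,"dy":0,"dz":0,"rx":0,"ry":0,"rz":0,"hand":0.025}]'| egrep "pos|cont"
python3 -m pendant '[{"dx":0.001,"dy":0,"dz":0,"rx":0,"ry":0,"rz":0,"hand":0.025},{"dx":0.001,"dy":0,"dz":0,"rx":0,"ry":0,"rz":0,"hand":0.025},{"dx":0,"dy":0,"dz":0,"rx":0,"ry":0,"rz":0,"hand":0.025}]'| egrep "pos|cont"
```

```text
position: [0.4816, -0.0846, 0.0098]
contact_force: [-5.6, 0.7, 3.5]
position: [0.4819, -0.0845, 0.0098]
contact_force: [-8.6, -0.8, 7.1]
```

```bash
python3 -m pendant '[{"dx":0,"dy":0,"dz":-0.001,"rx":0,"ry":0,"rz":0,"hand":0.025},{"dx":0,"dy":0,"dz":0,"rx":0,"ry":0,"rz":0,"hand":0.025},{"dx":0,"dy":0,"dz":0,"rx":0,"ry":0,"rz":0,"hand":0.025}]'| egrep "pos|cont"
python3 -m pendant '[{"dx":0.001,"dy":0,"dz":-0.0005,"rx":0,"ry":0,"rz":0,"hand":0.025},{"dx":0,"dy":0,"dz":0,"rx":0,"ry":0,"rz":0,"hand":0.025},{"dx":0,"dy":0,"dz":0,"rx":0,"ry":0,"rz":0,"hand":0.025}]'| egrep "pos|cont"
```

```text
position: [0.4823, -0.0844, 0.0103]
contact_force: [-6.3, -0.7, 0.7]
position: [0.4826, -0.0843, 0.0106]
contact_force: [-7.2, 0.6, 1.2]
```

```bash
python3 -m pendant '[{"dx":0.001,"dy":0,"dz":-0.0004,"rx":0,"ry":0,"rz":0,"hand":0.025},{"dx":0,"dy":0,"dz":0,"rx":0,"ry":0,"rz":0,"hand":0.025},{"dx":0,"dy":0,"dz":0,"rx":0,"ry":0,"rz":0,"hand":0.025}]'| egrep "pos|cont"
python3 -m pendant '[{"dx":0.001,"dy":0,"dz":-0.0004,"rx":0,"ry":0,"rz":0,"hand":0.025},{"dx":0,"dy":0,"dz":0,"rx":0,"ry":0,"rz":0,"hand":0.025},{"dx":0,"dy":0,"dz":0,"rx":0,"ry":0,"rz":0,"hand":0.025}]'| egrep "pos|cont"; python3 bub.py;  python3 - <<'E'
from h import *
d=cam("top"); s=cam("scene")
o=np.zeros((400,800,3),np.uint8); o[:,:400]=cv2.resize(d["frame"][190:290,270:370],(400,400)); o[:,400:]=cv2.resize(s["frame"][210:330,280:400],(400,400))
cv2.imwrite("pics/b7.png",o[:,:,::-1])
E
```

```text
position: [0.4828, -0.0842, 0.0108]
contact_force: [-8.4, -0.2, 1.1]
position: [0.4831, -0.0842, 0.011]
contact_force: [-8.9, -0.1, 2.0]
ends [[12.98, 16.44], [45.74, 19.13]] L 32.87

bubble px -5.09 peak -5.25 mm/px 2.738
```

View pics/b7.png

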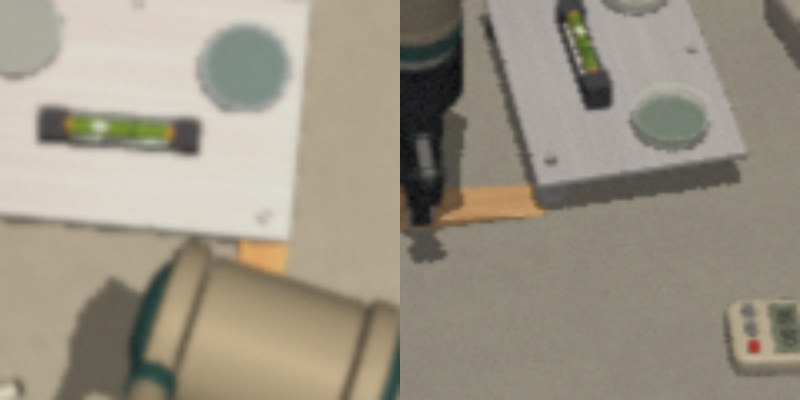

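```bash
python3 -m pendant '[{"dx":0.001,"dy":0,"dz":-0.0004,"rx":0,"ry":0,"rz":0,"hand":0.025},{"dx":0,"dy":0,"dz":0,"rx":0,"ry":0,"rz":0,"hand":0.025},{"dx":0,"dy":0,"dz":0,"rx":0,"ry":0,"rz":0,"hand":0.025}]'| egrep "pos|cont"
python3 -m pendant '[{"dx":0.001,"dy":0,"dz":-0.0004,"rx":0,"ry":0,"rz":0,"hand":0.025},{"dx":0,"dy":0,"dz":0,"rx":0,"ry":0,"rz":0,"hand":0.025},{"dx":0,"dy":0,"dz":0,"rx":0,"ry":0,"rz":0,"hand":0.025}]'| egrep "pos|cont|rot"
```

```text
position: [0.4833, -0.0841, 0.0113]
contact_force: [-10.3, -0.3, 1.7]
position: [0.4837, -0.084, 0.0115]
ee_rot: [-0.001, 0.999, -0.046, -0.007]
contact_force: [-10.7, 0.5, 1.2]
```

```bash
python3 -m pendant '[{"dx":0.001,"dy":0,"dz":-0.0002,"rx":0,"ry":0,"rz":0,"hand":0.025},{"dx":0,"dy":0,"dz":0,"rx":0,"ry":0,"rz":0,"hand":0.025},{"dx":0,"dy":0,"dz":0,"rx":0,"ry":0,"rz":0,"hand":0.025}]'| egrep "pos|cont"
python3 -m pendant '[{"dx":0.001,"dy":0,"dz":-0.0002,"rx":0,"ry":0,"rz":0,"hand":0.025},{"dx":0,"dy":0,"dz":0,"rx":0,"ry":0,"rz":0,"hand":0.025},{"dx":0,"dy":0,"dz":0,"rx":0,"ry":0,"rz":0,"hand":0.025}]'| egrep "pos|cont|rot"; python3 bub.py
```

```text
position: [0.4845, -0.0839, 0.0116]
contact_force: [-11.3, 0.5, 1.2]
position: [0.4853, -0.0839, 0.0118]
ee_rot: [-0.002, 0.999, -0.046, -0.008]
contact_force: [-12.1, 1.3, 1.1]
ends [[13.02, 16.44], [45.68, 18.83]] L 32.75

bubble px -4.95 peak -4.5 mm/px 2.748
```

The right end of the level shifted about 1 mm, so the plate is starting to yaw. Pushing along +x has too long a lever arm about the sound feet. I'll back out and push along the line towards the midpoint of the two sound feet, at about 60° world yaw.

```bash
python3 -m pendant '[{"dx":-0.004,"dy":0,"dz":0.0005,"rx":0,"ry":0,"rz":0,"hand":0.025},{"dx":-0.004,"dy":0,"dz":0.0005,"rx":0,"ry":0,"rz":0,"hand":0.025},{"dx":-0.01,"dy":0,"dz":0,"rx":0,"ry":0,"rz":0,"hand":0.025},{"dx":-0.02,"dy":0,"dz":0,"rx":0,"ry":0,"rz":0,"hand":0.025},{"dx":-0.02,"dy":0,"dz":0,"rx":0,"ry":0,"rz":0,"hand":0.025},{"dx":0,"dy":0.03,"dz":-0.02,"rx":0,"ry":0,"rz":0,"hand":0.025},{"dx":0,"dy":0.035,"dz":0,"rx":0,"ry":0,"rz":0,"hand":0.025},{"dx":0,"dy":0.035,"dz":0,"rx":0,"ry":0,"rz":0,"hand":0.025},{"dx":0,"dy":0.035,"dz":0,"rx":0,"ry":0,"rz":0,"hand":0.025},{"dx":0,"dy":0,"dz":0,"rx":0,"ry":0,"rz":0,"hand":0.025}]'
python3 -m pendant '[{"dx":0,"dy":0,"dz":0,"rx":0,"ry":0,"rz":-6.5,"hand":0.025},{"dx":0,"dy":0,"dz":0,"rx":0,"ry":0,"rz":-6.5,"hand":0.025},{"dx":0,"dy":0,"dz":0,"rx":0,"ry":0,"rz":-6.5,"hand":0.025},{"dx":0,"dy":0,"dz":0,"rx":0,"ry":0,"rz":-6.5,"hand":0.025},{"dx":0,"dy":0,"dz":0,"rx":0,"ry":0,"rz":-6.5,"hand":0.025},{"dx":0,"dy":0,"dz":0,"rx":0,"ry":0,"rz":-6.5,"hand":0.025},{"dx":0,"dy":0,"dz":0,"rx":0,"ry":0,"rz":-6.5,"hand":0.025},{"dx":0,"dy":0,"dz":0,"rx":0,"ry":0,"rz":-6.5,"hand":0.025},{"dx":0,"dy":0,"dz":0,"rx":0,"ry":0,"rz":-6.5,"hand":0.025},{"dx":0,"dy":0,"dz":0,"rx":0,"ry":0,"rz":-6.5,"hand":0.025},{"dx":0,"dy":0,"dz":0,"rx":0,"ry":0,"rz":0,"hand":0.025},{"dx":0,"dy":0,"dz":0,"rx":0,"ry":0,"rz":0,"hand":0.025}]'
python3 go.py .524 -.209 .0115 60
python3 - <<'E'
from h import *
d=cam("top"); s=cam("scene"); hsv=cv2.cvtColor(d["frame"],cv2.COLOR_RGB2HSV)
pl=((hsv[...,1]<25)&(hsv[...,2]>165)).astype(np.uint8)*255
r=cv2.minAreaRect(blob(pl,(245,175,360,260))); print(r, "was ((302.115,216.781),(84.98,59.59),4.33)")
E
```

```text
clock: 22.42
position: [0.4249, -0.2222, 0.0339]
ee_rot: [0.004, 0.999, -0.049, 0.003]
contact_force: [0.9, 1.4, -1.3]
width: 0.0333
gripper_force: 30.6
clock: 23.42
position: [0.4229, -0.2149, 0.0329]
ee_rot: [0.001, 0.868, 0.496, 0.0]
contact_force: [-0.4, -0.5, -0.2]
width: 0.0329
gripper_force: 30.6
p [ 0.4229 -0.2149  0.0329] yaw 59.5 tilt [ 1.2e-03 -9.0e-04 -1.0e+00] | tool delta mm [56.4 84.1 21.5] rz -0.5 | F [-0.4 -0.5 -0.2] w 0.0329 30.63684979453683 t 23.4167
((301.6188659667969, 216.192626953125), (86.37109375, 59.663055419921875), 5.194429397583008) was ((302.115,216.781),(84.98,59.59),4.33)
```

```bash
python3 -m pendant '[{"dx":0,"dy":0.03,"dz":0.01,"rx":0,"ry":0,"rz":-0.5,"hand":0.025},{"dx":0,"dy":0.03,"dz":0.005,"rx":0,"ry":0,"rz":0,"hand":0.025},{"dx":0.014,"dy":0.024,"dz":0,"rx":0,"ry":0,"rz":0,"hand":0.025},{"dx":0.03,"dy":0,"dz":0,"rx":0,"ry":0,"rz":0,"hand":0.025},{"dx":0,"dy":0,"dz":0,"rx":0,"ry":0,"rz":0,"hand":0.025},{"dx":0,"dy":0,"dz":0,"rx":0,"ry":0,"rz":0,"hand":0.025},{"dx":0,"dy":0,"dz":0,"rx":0,"ry":0,"rz":0,"hand":0.025}]'
python3 go.py .524 -.209 .0115 60
python3 - <<'E'
from h import *
d=cam("top"); s=cam("scene")
o=np.zeros((400,800,3),np.uint8); o[:,:400]=cv2.resize(d["frame"][190:290,290:390],(400,400)); o[:,400:]=cv2.resize(s["frame"][210:330,280:400],(400,400))
cv2.imwrite("pics/d8.png",o[:,:,::-1])
E
```

```text
clock: 24.1
position: [0.5165, -0.2184, 0.0174]
ee_rot: [-0.0, 0.865, 0.501, -0.0]
contact_force: [-0.4, -0.1, 0.1]
width: 0.0328
gripper_force: 30.6
p [ 0.5165 -0.2184  0.0174] yaw 60.17 tilt [-0.001 -0.    -1.   ] | tool delta mm [11.9  1.8  5.9] rz 0.17 | F [-0.4 -0.1  0.1] w 0.0328 30.616926345974207 t 24.1
```

View pics/d8.png

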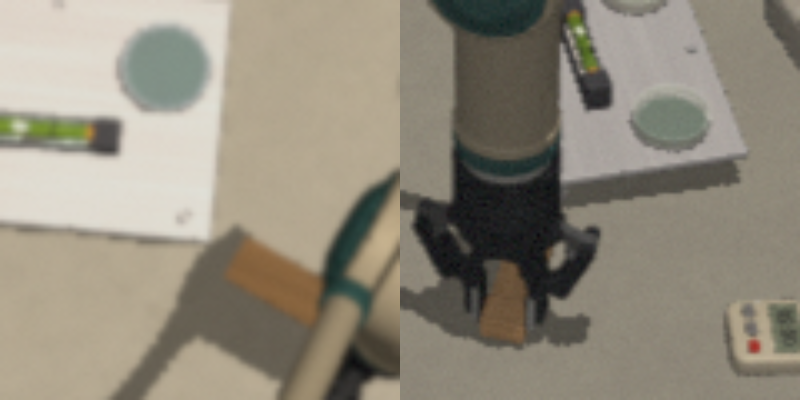

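The held wedge's thin edge runs between crop (226,278) and (250,237), pointing at the low corner's screw at (183,215).

```bash
python3 - <<'E'
from h import *
d=cam("top")
e=ray(d,[[290+226/4,190+278/4],[290+250/4,190+237/4]],.0105).mean(0)
sc=ray(d,[[290+183/4,190+215/4]],.05)[0]; p,M,s=tcp()
a=np.radians(60); ux=np.array([np.cos(a),np.sin(a)]); uy=np.array([np.sin(a),-np.cos(a)])
print("edge",e,"screw",sc,"edge->foot along,toolY",(sc-e)[:2]@ux,(sc-e)[:2]@uy,"tcp->edge",(e-p)[:2]@ux,(e-p)[:2]@uy,p)
E
```

```text
edge [ 0.56530016 -0.1328786   0.0105    ] screw [ 0.59082384 -0.09341617  0.05      ] edge->foot along,toolY 0.04693730232712959 0.0023729358630219903 tcp->edge 0.09910233900424129 -0.0006871623685815523 [ 0.51634409 -0.21904733  0.01767265]
```

```bash
python3 -m pendant '[{"dx":0.01,"dy":0.003,"dz":0.004,"rx":0,"ry":0,"rz":0,"hand":0.025},{"dx":0.005,"dy":0,"dz":0.0025,"rx":0,"ry":0,"rz":0,"hand":0.025},{"dx":0,"dy":0,"dz":0,"rx":0,"ry":0,"rz":0,"hand":0.025},{"dx":0,"dy":0,"dz":0,"rx":0,"ry":0,"rz":0,"hand":0.045},{"dx":0,"dy":0,"dz":0,"rx":0,"ry":0,"rz":0,"hand":0.045},{"dx":0,"dy":0,"dz":0.003,"rx":0,"ry":0,"rz":0,"hand":0.045},{"dx":0,"dy":0,"dz":0,"rx":0,"ry":0,"rz":0,"hand":0.025},{"dx":0,"dy":0,"dz":0,"rx":0,"ry":0,"rz":0,"hand":0.025},{"dx":0,"dy":0,"dz":0,"rx":0,"ry":0,"rz":0,"hand":0.025},{"dx":0,"dy":0,"dz":0,"rx":0,"ry":0,"rz":0,"hand":0.025}]'
```

```text
clock: 25.08
position: [0.527, -0.2072, 0.008]
ee_rot: [-0.0, 0.865, 0.501, -0.0]
contact_force: [0.2, 0.3, -1.1]
width: 0.0332
gripper_force: 30.7
```

```bash
python3 -m pendant '[{"dx":0.004,"dy":0,"dz":0,"rx":0,"ry":0,"rz":0,"hand":0.025},{"dx":0.004,"dy":0,"dz":0,"rx":0,"ry":0,"rz":0,"hand":0.025},{"dx":0.004,"dy":0,"dz":0,"rx":0,"ry":0,"rz":0,"hand":0.025},{"dx":0.004,"dy":0,"dz":0,"rx":0,"ry":0,"rz":0,"hand":0.025},{"dx":0.002,"dy":0,"dz":0,"rx":0,"ry":0,"rz":0,"hand":0.025},{"dx":0,"dy":0,"dz":0,"rx":0,"ry":0,"rz":0,"hand":0.025}]' | egrep "pos|cont"
python3 -m pendant '[{"dx":0.001,"dy":0,"dz":0,"rx":0,"ry":0,"rz":0,"hand":0.025},{"dx":0.001,"dy":0,"dz":0,"rx":0,"ry":0,"rz":0,"hand":0.025},{"dx":0.001,"dy":0,"dz":0,"rx":0,"ry":0,"rz":0,"hand":0.025},{"dx":0,"dy":0,"dz":0,"rx":0,"ry":0,"rz":0,"hand":0.025}]' | egrep "pos|cont"
python3 -m pendant '[{"dx":0.001,"dy":0,"dz":0,"rx":0,"ry":0,"rz":0,"hand":0.025},{"dx":0.001,"dy":0,"dz":0,"rx":0,"ry":0,"rz":0,"hand":0.025},{"dx":0.001,"dy":0,"dz":0,"rx":0,"ry":0,"rz":0,"hand":0.025},{"dx":0,"dy":0,"dz":0,"rx":0,"ry":0,"rz":0,"hand":0.025}]' | egrep "pos|cont"
```

```text
position: [0.5364, -0.1908, 0.0081]
contact_force: [0.7, 1.5, -0.5]
position: [0.537, -0.19, 0.0082]
contact_force: [-2.5, -3.5, 0.6]
position: [0.538, -0.1886, 0.0083]
contact_force: [-4.6, -7.0, 0.7]
```

```bash
python3 bub.py; python3 -m pendant '[{"dx":0.001,"dy":0,"dz":0,"rx":0,"ry":0,"rz":0,"hand":0.025},{"dx":0.001,"dy":0,"dz":0,"rx":0,"ry":0,"rz":0,"hand":0.025},{"dx":0,"dy":0,"dz":0,"rx":0,"ry":0,"rz":0,"hand":0.025}]' | egrep "pos|cont"
python3 -m pendant '[{"dx":0.001,"dy":0,"dz":0,"rx":0,"ry":0,"rz":0,"hand":0.025},{"dx":0.001,"dy":0,"dz":0,"rx":0,"ry":0,"rz":0,"hand":0.025},{"dx":0,"dy":0,"dz":0,"rx":0,"ry":0,"rz":0,"hand":0.025}]' | egrep "pos|cont"; python3 bub.py
```

```text
ends [[12.77, 16.28], [45.72, 19.03]] L 33.06

bubble px -4.94 peak -5.25 mm/px 2.722
position: [0.539, -0.187, 0.0083]
contact_force: [-3.5, -8.0, 1.4]
position: [0.5399, -0.1854, 0.0083]
contact_force: [-4.5, -7.6, 1.2]
ends [[12.55, 16.14], [45.68, 18.83]] L 33.24

bubble px -4.79 peak -4.25 mm/px 2.707
```

```bash
cat > pl.py <<'E'
from h import *
d=cam("top"); h=cv2.cvtColor(d["frame"],cv2.COLOR_RGB2HSV)
m=((h[...,1]<25)&(h[...,2]>165)).astype(np.uint8)*255
r=cv2.minAreaRect(blob(m,(245,175,360,260))); print("plate",np.round(r[0],2),np.round(r[1],1),round(r[2],2))
E
python3 pl.py
python3 -m pendant '[{"dx":0.001,"dy":0,"dz":0,"rx":0,"ry":0,"rz":0,"hand":0.025},{"dx":0.001,"dy":0,"dz":0,"rx":0,"ry":0,"rz":0,"hand":0.025},{"dx":0.001,"dy":0,"dz":0,"rx":0,"ry":0,"rz":0,"hand":0.025},{"dx":0.001,"dy":0,"dz":0,"rx":0,"ry":0,"rz":0,"hand":0.025},{"dx":0,"dy":0,"dz":0,"rx":0,"ry":0,"rz":0,"hand":0.025}]' | egrep "pos|cont"; python3 bub.py; python3 pl.py
```

```text
plate [301.75 215.99] [85.1 59.8] 5.36
position: [0.542, -0.1817, 0.0083]
contact_force: [-3.6, -7.7, 0.8]
ends [[12.4, 16.15], [45.65, 18.85]] L 33.36

bubble px -4.78 peak -5.0 mm/px 2.698
plate [301.79 216.07] [85.  59.7] 5.04
```

```bash
python3 -m pendant '[{"dx":0.001,"dy":0,"dz":0,"rx":0,"ry":0,"rz":0,"hand":0.025},{"dx":0.001,"dy":0,"dz":0,"rx":0,"ry":0,"rz":0,"hand":0.025},{"dx":0.001,"dy":0,"dz":0,"rx":0,"ry":0,"rz":0,"hand":0.025},{"dx":0.001,"dy":0,"dz":0,"rx":0,"ry":0,"rz":0,"hand":0.025},{"dx":0.001,"dy":0,"dz":0,"rx":0,"ry":0,"rz":0,"hand":0.025},{"dx":0.001,"dy":0,"dz":0,"rx":0,"ry":0,"rz":0,"hand":0.025},{"dx":0.001,"dy":0,"dz":0,"rx":0,"ry":0,"rz":0,"hand":0.025},{"dx":0.001,"dy":0,"dz":0,"rx":0,"ry":0,"rz":0,"hand":0.025},{"dx":0,"dy":0,"dz":0,"rx":0,"ry":0,"rz":0,"hand":0.025}]' | egrep "clock|pos|cont"; python3 bub.py; python3 pl.py
```

```text
clock: 28.62
position: [0.5459, -0.1746, 0.0082]
contact_force: [-4.5, -7.3, 0.3]
ends [[12.35, 15.85], [45.64, 18.5]] L 33.4

bubble px -4.74 peak -5.0 mm/px 2.695
plate [301.84 216.05] [84.7 59.6] 4.97
```

```bash
python3 -m pendant '[{"dx":0.001,"dy":0,"dz":0,"rx":0,"ry":0,"rz":0,"hand":0.025},{"dx":0.001,"dy":0,"dz":0,"rx":0,"ry":0,"rz":0,"hand":0.025},{"dx":0.001,"dy":0,"dz":0,"rx":0,"ry":0,"rz":0,"hand":0.025},{"dx":0.001,"dy":0,"dz":0,"rx":0,"ry":0,"rz":0,"hand":0.025},{"dx":0.001,"dy":0,"dz":0,"rx":0,"ry":0,"rz":0,"hand":0.025},{"dx":0.001,"dy":0,"dz":0,"rx":0,"ry":0,"rz":0,"hand":0.025},{"dx":0.001,"dy":0,"dz":0,"rx":0,"ry":0,"rz":0,"hand":0.025},{"dx":0.001,"dy":0,"dz":0,"rx":0,"ry":0,"rz":0,"hand":0.025},{"dx":0,"dy":0,"dz":0,"rx":0,"ry":0,"rz":0,"hand":0.025}]' | egrep "clock|pos|cont"; python3 bub.py; python3 pl.py
```

```text
clock: 29.62
position: [0.5498, -0.1675, 0.0081]
contact_force: [-4.6, -6.9, 0.5]
ends [[12.18, 15.92], [45.58, 18.32]] L 33.48

bubble px -4.75 peak -5.0 mm/px 2.688
plate [301.76 216.04] [84.9 59.6] 4.97
```

```bash
python3 -m pendant '[{"dx":0.001,"dy":0,"dz":0,"rx":0,"ry":0,"rz":0,"hand":0.025},{"dx":0.001,"dy":0,"dz":0,"rx":0,"ry":0,"rz":0,"hand":0.025},{"dx":0.001,"dy":0,"dz":0,"rx":0,"ry":0,"rz":0,"hand":0.025},{"dx":0.001,"dy":0,"dz":0,"rx":0,"ry":0,"rz":0,"hand":0.025},{"dx":0.001,"dy":0,"dz":0,"rx":0,"ry":0,"rz":0,"hand":0.025},{"dx":0.001,"dy":0,"dz":0,"rx":0,"ry":0,"rz":0,"hand":0.025},{"dx":0.001,"dy":0,"dz":0,"rx":0,"ry":0,"rz":0,"hand":0.025},{"dx":0.001,"dy":0,"dz":0,"rx":0,"ry":0,"rz":0,"hand":0.025},{"dx":0,"dy":0,"dz":0,"rx":0,"ry":0,"rz":0,"hand":0.025}]' | egrep "clock|pos|cont"; python3 bub.py; python3 pl.py
```

```text
clock: 30.62
position: [0.5537, -0.1606, 0.008]
contact_force: [-3.1, -7.4, -0.4]
ends [[12.2, 15.73], [45.6, 18.23]] L 33.5

bubble px -3.39 peak -3.75 mm/px 2.687
plate [301.84 216.39] [84.5 59.3] 3.81
```

```bash
cat >> bub.py <<'E'
rg=(P[:,0]-P[:,1]).clip(3)-3
c=[(t[k]*rg[k]).sum()/rg[k].sum() for k in ((t<-9)&(t>-16),(t>9)&(t<16))]
bb=(t[m]*v[m]).sum()/v[m].sum(); z0=np.mean(c); sc=25.2/(c[1]-c[0])*2.75
print("orange",np.round(c,2),"bubble from orange mid mm",round((bb-z0)*sc,2))
E
python3 -m pendant '[{"dx":0.001,"dy":0,"dz":0,"rx":0,"ry":0,"rz":0,"hand":0.025},{"dx":0.001,"dy":0,"dz":0,"rx":0,"ry":0,"rz":0,"hand":0.025},{"dx":0.001,"dy":0,"dz":0,"rx":0,"ry":0,"rz":0,"hand":0.025},{"dx":0.001,"dy":0,"dz":0,"rx":0,"ry":0,"rz":0,"hand":0.025},{"dx":0,"dy":0,"dz":0,"rx":0,"ry":0,"rz":0,"hand":0.025},{"dx":0,"dy":0,"dz":0,"rx":0,"ry":0,"rz":0,"hand":0.025},{"dx":0,"dy":0,"dz":0,"rx":0,"ry":0,"rz":0,"hand":0.025},{"dx":0,"dy":0,"dz":0,"rx":0,"ry":0,"rz":0,"hand":0.025},{"dx":0,"dy":0,"dz":0,"rx":0,"ry":0,"rz":0,"hand":0.025},{"dx":0,"dy":0,"dz":0,"rx":0,"ry":0,"rz":0,"hand":0.025},{"dx":0,"dy":0,"dz":0,"rx":0,"ry":0,"rz":0,"hand":0.025},{"dx":0,"dy":0,"dz":0,"rx":0,"ry":0,"rz":0,"hand":0.025}]' | egrep "clock|pos|cont"; python3 bub.py v
```

```text
clock: 31.87
position: [0.5555, -0.1572, 0.008]
contact_force: [-3.4, -6.8, -0.2]
ends [[12.09, 15.68], [45.48, 18.1]] L 33.47
-22.0 [208 197 186] | -21.5 [189 179 170] | -21.0 [164 155 147] | -20.5 [136 129 123] | -20.0 [108 103  99] | -19.5 [91 86 84] | -19.0 [80 76 74] | -18.5 [76 72 71] | -18.0 [74 71 70] | -17.5 [74 71 70] | -17.0 [75 71 71] | -16.5 [75 72 71] | -16.0 [76 72 71] | -15.5 [78 73 71] | -15.0 [80 74 71] | -14.5 [91 80 70] | -14.0 [106  87  68] | -13.5 [125 100  66] | -13.0 [147 117  66] | -12.5 [152 127  67] | -12.0 [149 135  68] | -11.5 [143 141  71] | -11.0 [135 144  73] | -10.5 [130 145  74] | -10.0 [128 146  75] | -9.5 [125 145  74] | -9.0 [123 143  71] | -8.5 [120 140  68] | -8.0 [117 137  63] | -7.5 [114 134  60] | -7.0 [113 133  57] | -6.5 [112 131  55] | -6.0 [112 131  55] | -5.5 [110 129  55] | -5.0 [108 127  54] | -4.5 [107 124  58] | -4.0 [106 121  64] | -3.5 [117 129  78] | -3.0 [133 144  97] | -2.5 [148 158 115] | -2.0 [162 171 134] | -1.5 [170 178 143] | -1.0 [175 182 148] | -0.5 [174 183 148] | 0.0 [172 181 144] | 0.5 [163 174 132] | 1.0 [152 165 116]
[... 229 characters left out ...]
12 133  55] | 7.5 [113 133  55] | 8.0 [113 134  56] | 8.5 [114 135  57] | 9.0 [116 136  59] | 9.5 [117 137  60] | 10.0 [118 138  61] | 10.5 [123 139  63] | 11.0 [131 140  64] | 11.5 [142 140  67] | 12.0 [155 138  70] | 12.5 [154 129  71] | 13.0 [139 115  69] | 13.5 [121 101  68] | 14.0 [101  87  69] | 14.5 [87 78 69] | 15.0 [80 74 70] | 15.5 [77 72 71] | 16.0 [76 73 72] | 16.5 [76 73 72] | 17.0 [77 73 72] | 17.5 [77 73 73] | 18.0 [77 73 73] | 18.5 [79 75 74] | 19.0 [82 78 77] | 19.5 [94 90 88] | 20.0 [117 111 107] | 20.5 [145 137 131] | 21.0 [178 169 161] | 21.5 [202 191 181] | 22.0 [213 202 192] | 
bubble px -0.68 peak -0.75 mm/px 2.689
orange [-13.23  13.12] bubble from orange mid mm -1.64
```

```bash
python3 -m pendant '[{"dx":0.0007,"dy":0,"dz":0,"rx":0,"ry":0,"rz":0,"hand":0.025},{"dx":0.0006,"dy":0,"dz":0,"rx":0,"ry":0,"rz":0,"hand":0.025},{"dx":0,"dy":0,"dz":0,"rx":0,"ry":0,"rz":0,"hand":0.025},{"dx":-0.002,"dy":0,"dz":0,"rx":0,"ry":0,"rz":0,"hand":0.025},{"dx":-0.002,"dy":0,"dz":0,"rx":0,"ry":0,"rz":0,"hand":0.025},{"dx":-0.0015,"dy":0,"dz":0,"rx":0,"ry":0,"rz":0,"hand":0.025},{"dx":0,"dy":0,"dz":0,"rx":0,"ry":0,"rz":0,"hand":0.025},{"dx":0,"dy":0,"dz":0,"rx":0,"ry":0,"rz":0,"hand":0.025},{"dx":0,"dy":0,"dz":0,"rx":0,"ry":0,"rz":0,"hand":0.025},{"dx":0,"dy":0,"dz":0,"rx":0,"ry":0,"rz":0,"hand":0.025},{"dx":0,"dy":0,"dz":0,"rx":0,"ry":0,"rz":0,"hand":0.025},{"dx":0,"dy":0,"dz":0,"rx":0,"ry":0,"rz":0,"hand":0.025}]' | egrep "clock|pos|cont"; python3 bub.py
```

```text
clock: 33.07
position: [0.5555, -0.1572, 0.008]
contact_force: [1.8, 4.1, -1.9]
ends [[12.09, 15.68], [45.54, 18.15]] L 33.54

bubble px -0.59 peak -0.75 mm/px 2.684
orange [-13.24  13.11] bubble from orange mid mm -1.39
```

```bash
python3 -m pendant '[{"dx":0.002,"dy":0,"dz":0,"rx":0,"ry":0,"rz":0,"hand":0.025},{"dx":0.002,"dy":0,"dz":0,"rx":0,"ry":0,"rz":0,"hand":0.025},{"dx":0.0015,"dy":0,"dz":0,"rx":0,"ry":0,"rz":0,"hand":0.025},{"dx":0,"dy":0,"dz":0,"rx":0,"ry":0,"rz":0,"hand":0.025}]' | egrep "clock|pos|cont"
python3 -m pendant '[{"dx":0.0005,"dy":0,"dz":0,"rx":0,"ry":0,"rz":0,"hand":0.025},{"dx":0.0005,"dy":0,"dz":0,"rx":0,"ry":0,"rz":0,"hand":0.025},{"dx":0,"dy":0,"dz":0,"rx":0,"ry":0,"rz":0,"hand":0.025},{"dx":0,"dy":0,"dz":0,"rx":0,"ry":0,"rz":0,"hand":0.025}]' | egrep "clock|pos|cont"; python3 bub.py | tail -1
```

```text
clock: 33.6
position: [0.5564, -0.1561, 0.008]
contact_force: [-3.4, -6.0, -1.5]
clock: 33.93
position: [0.5566, -0.1557, 0.008]
contact_force: [-4.4, -8.1, -0.1]
orange [-13.25  13.05] bubble from orange mid mm -0.6
```

```bash
python3 -m pendant '[{"dx":-0.0015,"dy":0,"dz":0,"rx":0,"ry":0,"rz":0,"hand":0.025},{"dx":-0.0015,"dy":0,"dz":0,"rx":0,"ry":0,"rz":0,"hand":0.025},{"dx":0,"dy":0,"dz":0,"rx":0,"ry":0,"rz":0,"hand":0.025},{"dx":0,"dy":0,"dz":0,"rx":0,"ry":0,"rz":0,"hand":0.025},{"dx":0,"dy":0,"dz":0,"rx":0,"ry":0,"rz":0,"hand":0.025},{"dx":0,"dy":0,"dz":0,"rx":0,"ry":0,"rz":0,"hand":0.025},{"dx":0,"dy":0,"dz":0,"rx":0,"ry":0,"rz":0,"hand":0.025},{"dx":0,"dy":0,"dz":0,"rx":0,"ry":0,"rz":0,"hand":0.025},{"dx":0,"dy":0,"dz":0,"rx":0,"ry":0,"rz":0,"hand":0.025},{"dx":0,"dy":0,"dz":0,"rx":0,"ry":0,"rz":0,"hand":0.025},{"dx":0,"dy":0,"dz":0,"rx":0,"ry":0,"rz":0,"hand":0.025}]' | egrep "clock|pos|cont"; python3 bub.py v| tail -3
```

```text
clock: 35.05
position: [0.5565, -0.1557, 0.008]
contact_force: [-1.8, -0.9, -2.3]
-22.0 [208 196 186] | -21.5 [188 178 168] | -21.0 [162 153 145] | -20.5 [134 127 121] | -20.0 [106 101  97] | -19.5 [90 86 83] | -19.0 [79 75 74] | -18.5 [76 72 71] | -18.0 [75 71 70] | -17.5 [75 71 70] | -17.0 [75 72 71] | -16.5 [76 72 71] | -16.0 [76 73 72] | -15.5 [78 73 71] | -15.0 [79 74 71] | -14.5 [91 80 69] | -14.0 [106  88  67] | -13.5 [126 101  66] | -13.0 [148 118  66] | -12.5 [152 128  67] | -12.0 [149 137  69] | -11.5 [143 141  71] | -11.0 [134 144  73] | -10.5 [130 145  75] | -10.0 [127 146  76] | -9.5 [125 145  74] | -9.0 [123 143  72] | -8.5 [120 140  68] | -8.0 [116 136  63] | -7.5 [114 133  60] | -7.0 [112 132  57] | -6.5 [111 131  56] | -6.0 [111 130  55] | -5.5 [109 128  54] | -5.0 [107 126  54] | -4.5 [103 121  54] | -4.0 [ 99 115  54] | -3.5 [104 120  63] | -3.0 [114 130  76] | -2.5 [130 144  96] | -2.0 [149 160 117] | -1.5 [161 171 132] | -1.0 [170 179 143] | -0.5 [174 183 147] | 0.0 [176 184 148] | 0.5 [172 182 143] | 1.0 [167 177 134] | 1.5 [156 168 121] | 2.0 [142 156 105] | 2.
[... 181 characters left out ...]
 [113 133  56] | 7.5 [113 134  56] | 8.0 [114 134  57] | 8.5 [115 135  58] | 9.0 [116 136  59] | 9.5 [117 137  61] | 10.0 [119 138  62] | 10.5 [125 139  64] | 11.0 [133 140  65] | 11.5 [145 139  67] | 12.0 [157 137  70] | 12.5 [154 128  71] | 13.0 [140 114  70] | 13.5 [121 100  69] | 14.0 [101  86  69] | 14.5 [87 78 70] | 15.0 [80 74 71] | 15.5 [77 73 71] | 16.0 [76 72 71] | 16.5 [76 72 71] | 17.0 [76 73 71] | 17.5 [76 73 72] | 18.0 [77 74 73] | 18.5 [79 76 75] | 19.0 [82 79 77] | 19.5 [96 91 89] | 20.0 [118 112 108] | 20.5 [147 139 133] | 21.0 [180 171 162] | 21.5 [202 192 182] | 22.0 [213 203 192] | 
bubble px -0.09 peak 0.0 mm/px 2.689
orange [-13.25  13.05] bubble from orange mid mm 0.01
```

The bubble is centred. I'll release and withdraw straight up.

```bash
python3 -m pendant '[{"dx":0,"dy":0,"dz":0,"rx":0,"ry":0,"rz":0,"hand":0.045},{"dx":0,"dy":0,"dz":0,"rx":0,"ry":0,"rz":0,"hand":0.055},{"dx":0,"dy":0,"dz":0,"rx":0,"ry":0,"rz":0,"hand":0.055},{"dx":-0.002,"dy":0,"dz":-0.01,"rx":0,"ry":0,"rz":0,"hand":0.055},{"dx":-0.01,"dy":0,"dz":-0.02,"rx":0,"ry":0,"rz":0,"hand":0.055},{"dx":-0.02,"dy":0,"dz":-0.03,"rx":0,"ry":0,"rz":0,"hand":0.055},{"dx":-0.02,"dy":0.01,"dz":-0.03,"rx":0,"ry":0,"rz":0,"hand":0.055},{"dx":-0.02,"dy":0.02,"dz":-0.02,"rx":0,"ry":0,"rz":0,"hand":0.055},{"dx":-0.02,"dy":0.02,"dz":-0.02,"rx":0,"ry":0,"rz":0,"hand":0.055},{"dx":0,"dy":0,"dz":0,"rx":0,"ry":0,"rz":0,"hand":0.055},{"dx":0,"dy":0,"dz":0,"rx":0,"ry":0,"rz":0,"hand":0.055},{"dx":0,"dy":0,"dz":0,"rx":0,"ry":0,"rz":0,"hand":0.055}]' | egrep "clock|pos|cont|width"; python3 bub.py | tail -3; python3 pl.py; python3 - <<'E'
from h import *
d=cam("top"); s=cam("scene")
o=np.zeros((400,800,3),np.uint8); o[:,:400]=cv2.resize(d["frame"][180:280,270:370],(400,400)); o[:,400:]=cv2.resize(s["frame"][210:330,280:400],(400,400))
cv2.imwrite("pics/e9.png",o[:,:,::-1])
E
```

```text
clock: 36.25
position: [0.5537, -0.2599, 0.1382]
contact_force: [-0.5, 1.0, -1.3]
width: 0.055

bubble px -0.14 peak 0.0 mm/px 2.685
orange [-13.3   13.03] bubble from orange mid mm -0.01
plate [301.14 215.92] [85.9 59.4] 5.19
```

View pics/e9.png

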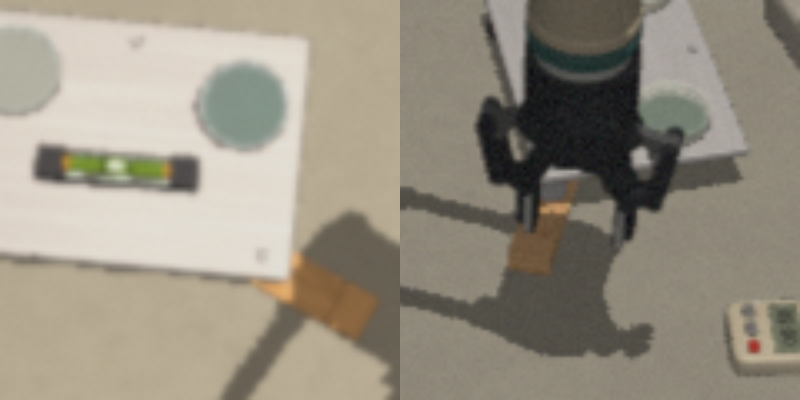

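The bubble is centred in the vial (crop 117,167), the wedge stands under the low corner (crop 315,293), and the hand is clear. I'm handing in.

```bash
python3 -c "
from rig import manip
print(manip.sign_off())"
```

```text
the job is handed in; nothing more can be done
None
```

I handed the job in at about 36 s: the level lies flat on the plate's middle, the wedge is under the low foot, and the bubble measured within 1 mm of centre after release. My first push yawed the plate about 2 mm before I changed direction, and no verdict came back, so I can't confirm the force limits were never passed.

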